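# Hold the well flap in line on its hinge for the pin

### The arm

A 6-joint arm with a two-finger parallel gripper is mounted at the origin on the work surface. World frame = base frame: x ahead of the robot, y to its left, z up, the work surface at z = 0. Lengths are in m, angles in rad, forces in N, time in s.
With the tool pointing down it reaches from about 0.25 to 0.725 m from the base axis. Payload 4 kg.
Tool frame: the origin (TCP) lies midway between the tips of the shut fingers; the grasp point (between the pads) lies 19 mm behind it; z points along the fingers, y is the direction in which the jaws open and shut (so a half turn about z gives the same grasp; the last joint's range is limited). The gripper opens to 85 mm and grips with 20 to 120 N. Pads are 22 mm wide; open, the fingers measure 114 mm over their backs; the gripper's body (76 mm by 85 mm) begins 54 mm behind the grasp point. The pads swing forward as they close: fully open they stand 13 mm farther back than shut.
Start: joints at [1.343, 0.241, 0.005, 1.335, 0, 1.571], TCP at [0.113, 0.487, 0.231] pointing down, gripper open.
Joint ranges: [-2.72, 2.72], [-1.05, 1.87], [-1.09, 1.28], [-1.99, 2.15], [-1.42, 1.44], [-3.14, 3.14]. Speed limits (rad/s): [2.79, 2.79, 3.14, 3.14, 3.14, 3.14].

### API

Orientations are given as a unit quaternion [x, y, z, w].
In Python, from workcell import monitor, cams, order gives the robot as it stands.
- The arm moves only by the tool send_rows, never from a script. Its argument "moves" is a list of rows, each a list of 4 numbers: the shift along the tool's x, y, z as a fraction of full scale, then the turn about the tool's z as a fraction of full scale. A call has 1 to 20 rows; each row shifts and turns the commanded pose from where the row before left it, along the tool's axes as they then stand; what a row does not reach is not made up. Full scale, the value 1, is 100 cm for a shift and 0.1 rad for a turn. A row lasts 1/10 s, in which the tool goes at most 50 mm and 8.59 degrees, less where a joint would pass 70% of its speed; a pose out of reach is approached as far as the arm can. A call with a number of a shift or a turn outside -1 to 1 is refused whole. A call with a gripper value outside its range is refused whole. "claw" is the gripper's target within -1 to 1 (fully open at 1, half-way at 0, shut at -1), set as the call begins (left out, the last holds). The fingers move at their own pace and stop on an object; the grip force is fixed at half the most. Time passes only in rows, so rows that do not move let the fingers close. It gives the time, the measured TCP pose, the force and the opening at its end, in the units of the state.
- monitor.get_obs(): the state, without advancing time (a new reading comes with each control period).
- cams.camera(name): name is "side" or "top" or "wrist"; returns (picture, depth): 400x640x3 uint8, blue, green, red; 400x640 float32, m along the optical axis (not along the pixel's ray), 0 where there is no reading.
- cams.camera_info(name): a dict with "intrinsics" (3x3 intrinsics, pixels), "T" (4x4, takes a point from camera to world coordinates); the wrist camera has in their place "mount" (4x4, takes a point from camera to tool coordinates, whose origin is the TCP and whose axes are the flange's). Camera axes: x right, y up, looking along -z (the intrinsics and any distortion apply to the point x, -y, -z); pixel columns grow to the right and rows downward; lengths in m; the calibration is good to about 2 mm. The wrist camera is an equidistant fisheye: a pixel r from the principal point sees the ray r / f radians off the axis. A picture is of the moment at which its call begins: read the wrist's pose just before it. camera_info takes no time and is no camera call.
- order.job_done(): hands the job in, once; it reports no verdict.
The state is a dict: "clock": time; "joint_pos": joint angles; "joint_vel": joint speeds; "tau": joint torques, N m; "eef_pos": TCP position; "tool_rot": TCP orientation; "ft_force": force on the tool from outside, world axes, zero at the start; "ft_torque": the same for the moment, N m; "grip_width": finger opening in m.
Only numpy, scipy, OpenCV 4.12 (cv2) and the standard library are available. Lean on these libraries where they do the work, as an engineer would, in place of code of your own. Each camera call takes 0.05 s, during which the arm holds its last target.

### The job

I am refitting the steel flap over the parts well on the trolley, and you hold it while I push the hinge pin through. Pick the flap up by its handle, bring its two knuckles down between the three knuckles of the hinge leaf on the deck and press the flap flat on the deck against the lift spring, so that all five knuckle holes stand in one straight line. Finish while still holding it pressed there by the handle (do not let go, the spring would lift it out of line again), and leave the other things lying around alone.

Things in the scene. Friction and masses are not known exactly. Their poses are not given: they have to be found in the camera images.
- deck: Raised box fixed on the trolley, grey vinyl top, 250 (x) x 240 (y) x 60 mm high. Origin: centre of underside, z up, hinge on its +x side. The open parts well in its top is 98 mm (x -50 to +48) by 130 mm (y -65 to +65), floor 6 mm above the underside. The flap covers the well by lying flat on the top.
- hinge_line (a point): Middle of the fixed hinge leaf's pin line, 62 mm to +x of the deck origin, 6 mm over its top (66 over the trolley). Deck axes: y along the line, x away from the well. 3 steel knuckles, 12 mm outside, 8 mm bore, at y -60..-44, -12..12, 44..60; the two 32 mm gaps take the flap's 28 mm knuckles. The leaf's plate, 3 mm thick, begins 7 mm to +x, so a flap knuckle touches it if about 2 mm too far +x.
- lift_spring (a joint): Spring strip hinged in the well's hinge side, 34 mm wide about y 0. Its tip, 42 to 48 mm to -x of the pin line, stands 15 mm over the deck top when free. Value in rad: 0 free, about 0.5 under a flap lying flat. Pushes the flap up with 4 N at first touch, 7 N when flat: a flap let go rises several mm out of line.
- flap: Steel flap, 0.45 kg, lying flat on the trolley, handle up. Plate x -62 to +55, y -75 to +75, 3 mm thick. Origin: underside below the handle's middle, near its centre of mass, z up. Two knuckles, 12 mm outside, 8 mm bore, on its +x edge: axis at x +62, 6 mm over the underside, at y 14..42 and -42..-14. In place, its origin is 62 mm to -x of hinge_line and 6 below, its axes parallel to the deck's.
- flap_handle (a point): Middle of the black crossbar of the flap's bridge handle, 33 mm above the flap's underside over its origin; axes as the flap's. The bar runs 92 mm along the flap's y, is 14 mm wide (x), its top 41 and its underside 25 mm above the flap's underside; feet at y +-40 mm. Grip it across the 14 mm width, fingers closing along the flap's x.
- flap_bore_left (a point): Middle of the bore of the flap's knuckle on its +y side; belongs 28 mm to +y of hinge_line, on its y axis. Axes as the flap's.
- flap_bore_right (a point): Middle of the bore of the flap's knuckle on its -y side; belongs 28 mm to -y of hinge_line, on its y axis. Axes as the flap's.
- brass_nut: Brass hex nut, 30 mm across flats, 16 mm high, lying on the floor of the well. Origin: centre of its underside. Leave it there.
- caster_tire: Blue rubber caster tire lying flat, 125 mm outer diameter, 28 mm high. Origin: centre of its underside. Leave it alone.
- lever_extension: Black plastic brake lever extension lying on the trolley, 164 mm long along its x, 23 mm thick. Origin: under its middle. Leave it alone.
- hinge_pin: Steel hinge pin 6 mm thick, 124 mm long along its x with a bent end, lying on the trolley. Origin: under its middle. Leave it alone, a person will put it in.
There are look-alikes about, which are no part of the job. What is meant by the flap is not green or orange, and is the smaller of those in its own colour.

How it is judged:
By the outcome, as a careful person would: the job done as asked, in the order asked, and still so for the second after the job is handed in, while the arm keeps its last pose, push and grip.
It also fails if it takes over 42 s, if anything falls off the work surface, if the arm or the gripper's body presses on something with over 40 N, if the wrist force passes 120 N, or if a joint passes its speed limit or range.

## Working session

There is one attempt and no reset: what is moved stays moved. The work goes in short steps, Python scripts to look and compute and a tool call to move; the robot and the scene stay as the last step left them, time stands still between calls to the robot, and variables do not carry over. Pictures are saved under pics/ and viewed, and the job is handed in when it is done.

Besides the shell and the picture viewer there is one more tool, called after "Call:" in YAML: its name, and indented under it one key for each argument. send_rows: Moves the arm, as the interface text tells. Its arguments: {"type":"object","properties":{"moves":{"type":"array","items":{"type":"array","items":{"type":"number","minimum":-1,"maximum":1}}},"claw":{"type":"number"}},"required":["moves"]}

```bash
ls; mkdir -p pics
cat > h.py <<'E'
from workcell import monitor, cams, order
import numpy as np, cv2
E
python3 - <<'E'
from h import *
o=monitor.get_obs()
print({k:np.round(v,4) for k,v in o.items()})
for n in ["top","side"]:
    im,d=cams.camera(n); cv2.imwrite(f"pics/{n}0.png",im); np.savez(f"{n}0.npz",im=im,d=d)
    ci=cams.camera_info(n); print(n,ci)
o=monitor.get_obs()
im,d=cams.camera("wrist"); cv2.imwrite("pics/wrist0.png",im); np.savez("wrist0.npz",im=im,d=d)
print(cams.camera_info("wrist"))
E
```

```text
pics
{'clock': np.float64(0.0), 'joint_pos': array([ 1.343 ,  0.2414,  0.0037,  1.3352, -0.    ,  1.5708]), 'joint_vel': array([-0.0004,  0.0001, -0.0003, -0.0007,  0.0006, -0.003 ]), 'tau': array([-1.20000e-03, -3.72320e+01,  2.52408e+01,  1.72000e-02,
       -1.00000e-04, -0.00000e+00]), 'eef_pos': array([0.1128, 0.4865, 0.2304]), 'tool_rot': array([ 1.136e-01,  9.935e-01, -1.000e-03, -1.000e-04]), 'ft_force': array([ 0.3329,  0.6749, -0.957 ]), 'ft_torque': array([ 0.0235,  0.037 , -0.0341]), 'grip_width': np.float64(0.0857)}
top {'intrinsics': array([[452.19749874,   0.        , 321.40319453],
       [  0.        , 452.19749874, 204.63311143],
       [  0.        ,   0.        ,   1.        ]]), 'T': array([[-0.02834591,  0.98291892, -0.18184306,  0.22602938],
       [-0.9995096 , -0.03029209, -0.00793354, -0.02295433],
       [-0.01330643,  0.181529  ,  0.98329556,  1.51285962],
       [ 0.        ,  0.        ,  0.        ,  1.        ]])}
side {'intrinsics': array([[485.45146091,   0.        , 315.81029363],
       [  0.        , 485.45146091, 199.75103646],
       [  0.        ,   0.        ,   1.        ]]), 'T': array([[-0.95642989,  0.12268912, -0.26493253,  0.08947293],
       [-0.2909352 , -0.4765401 ,  0.82961813,  1.1944586 ],
       [-0.02446586,  0.87054977,  0.49147178,  0.78030743],
       [ 0.        ,  0.        ,  0.        ,  1.        ]])}
{'intrinsics': array([[309.70691629,   0.        , 323.10588665],
       [  0.        , 309.70691629, 198.09860587],
       [  0.        ,   0.        ,   1.        ]]), 'mount': array([[-1.47161646e-04,  9.64139142e-01,  2.65397238e-01,
         6.76164457e-02],
       [ 9.99999396e-01, -1.47222351e-04,  1.08932704e-03,
         7.58874304e-04],
       [ 1.08933525e-03,  2.65397238e-01, -9.64138538e-01,
        -1.42037662e-01],
       [ 0.00000000e+00,  0.00000000e+00,  0.00000000e+00,
         1.00000000e+00]])}
```

View pics/top0.png

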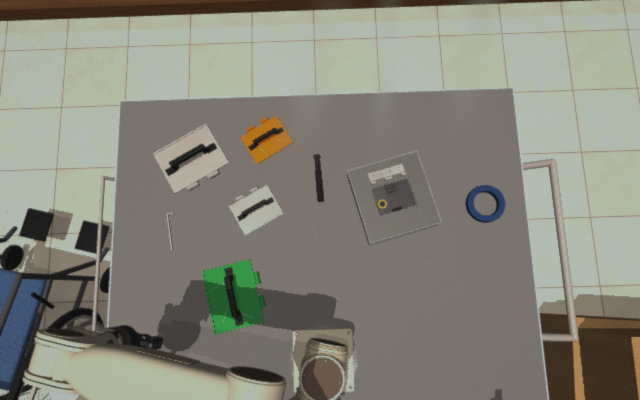

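View pics/side0.png

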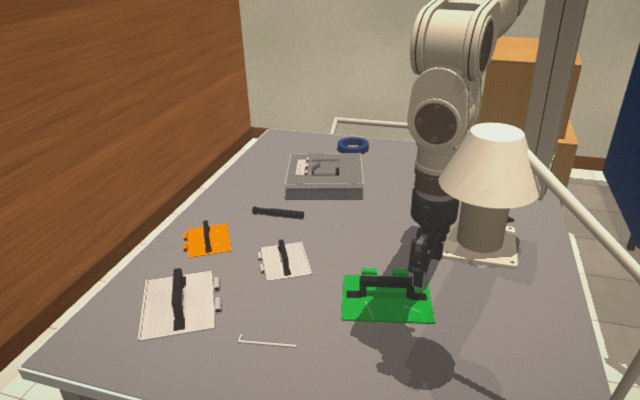

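View pics/wrist0.png

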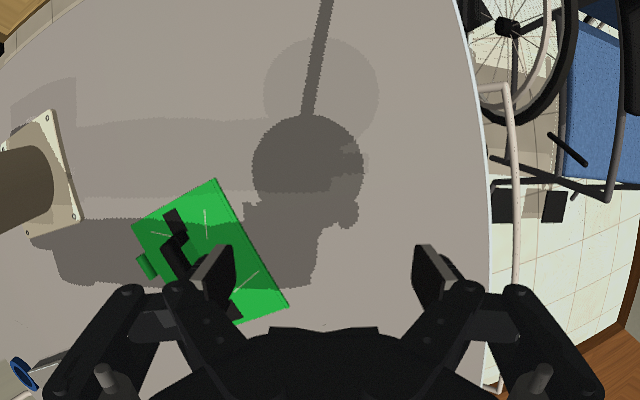

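Run:
```python
from h import *
a=np.load("top0.npz")['im']
f=cv2.resize(a[175:245,215:300],None,fx=9,fy=8.5,interpolation=cv2.INTER_CUBIC); cv2.imwrite("pics/c1.png",f[:600])
f=cv2.resize(a[145:250,340:445],None,fx=5.7,fy=5.7,interpolation=cv2.INTER_CUBIC); cv2.imwrite("pics/c2.png",f)
s=np.load("side0.npz")['im']
f=cv2.resize(s[225:290,245:325],None,fx=9,fy=9,interpolation=cv2.INTER_CUBIC); cv2.imwrite("pics/c3.png",f)
```

```text
(no output)
```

View pics/c1.png

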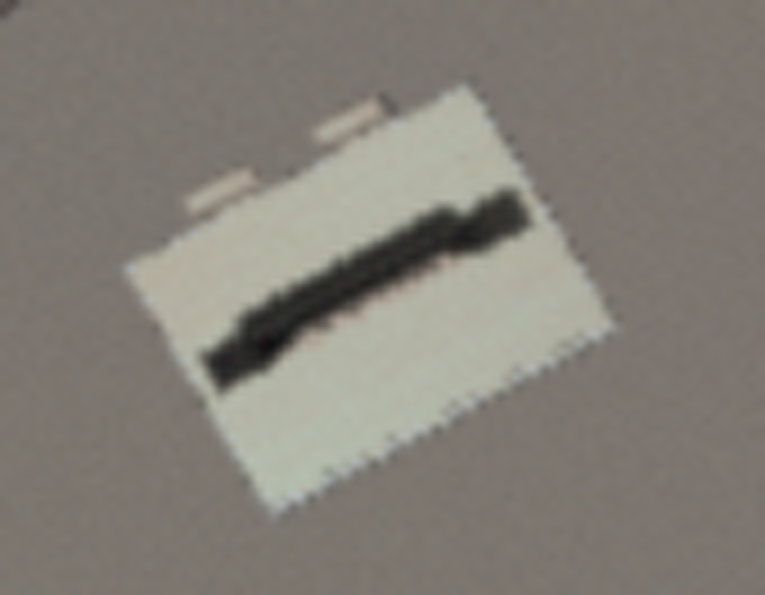

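View pics/c2.png

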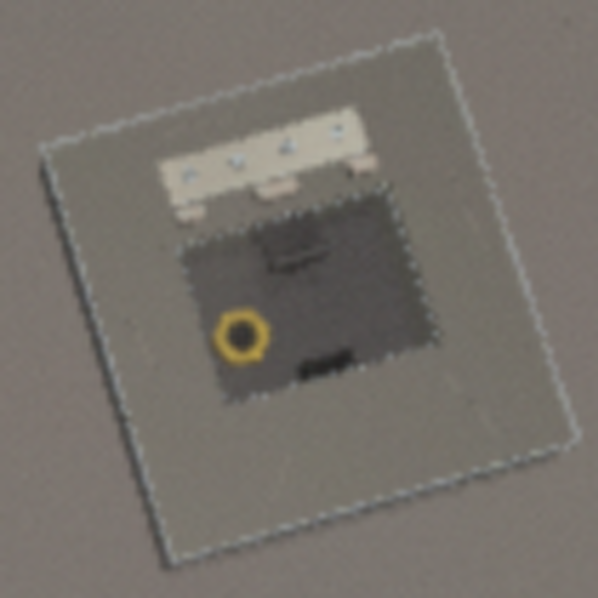

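View pics/c3.png

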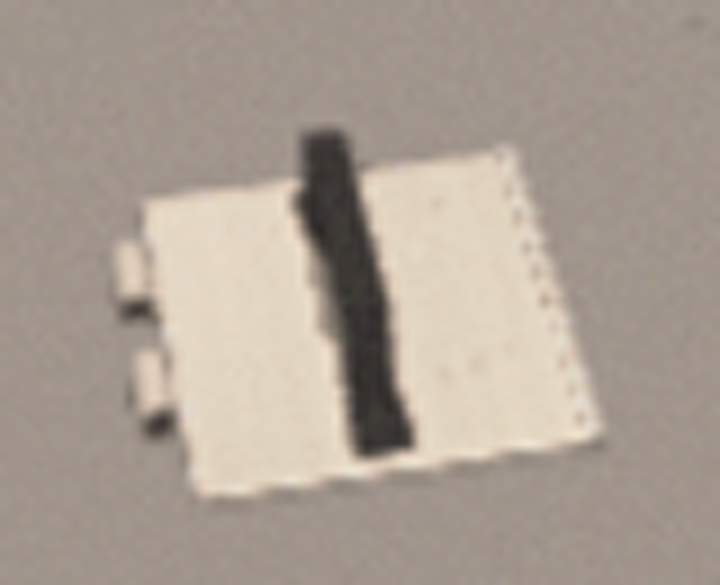

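```bash
cat >> h.py <<'E'
from scipy.optimize import least_squares
from scipy.spatial.transform import Rotation as R
def proj(name,P):
    ci=cams.camera_info(name); T=np.linalg.inv(ci['T']); P=np.atleast_2d(P)@T[:3,:3].T+T[:3,3]
    K=ci['intrinsics']; return np.c_[K[0,2]+K[0,0]*P[:,0]/-P[:,2], K[1,2]-K[1,1]*P[:,1]/-P[:,2]]
def wproj(o,P,ci=None):
    ci=ci or cams.camera_info("wrist"); M=np.eye(4); M[:3,:3]=R.from_quat(o['tool_rot']).as_matrix(); M[:3,3]=o['eef_pos']
    T=np.linalg.inv(M@ci['mount']); c=np.atleast_2d(P)@T[:3,:3].T+T[:3,3]; K=ci['intrinsics']
    v=np.c_[c[:,0],-c[:,1],-c[:,2]]; rho=np.hypot(v[:,0],v[:,1]); th=np.arctan2(rho,v[:,2])
    return np.c_[K[0,2]+K[0,0]*th*v[:,0]/rho, K[1,2]+K[1,1]*th*v[:,1]/rho]
def pose(p,L,z0):
    c,s=np.cos(p[2]),np.sin(p[2]); L=np.asarray(L,float)
    return np.c_[p[0]+c*L[:,0]-s*L[:,1], p[1]+s*L[:,0]+c*L[:,1], z0+L[:,2]]
E
python3 - <<'E'
from h import *
def cr(pts,s,o): return (np.array(pts)+.5)/np.array(s)-.5+np.array(o)
fl=cr([(128,268),(463,87),(613,325),(275,515)],(9,8.5),(215,175))
dk=cr([(42,147),(438,35),(580,440),(172,562)],(5.7,5.7),(340,145))
LF=[(55,75,.003),(55,-75,.003),(-62,-75,.003),(-62,75,.003)]
LF=np.array(LF)*[1e-3,1e-3,1]
LD=np.array([(125,120,60),(125,-120,60),(-125,-120,60),(-125,120,60)])*1e-3
for n,px,L,x0 in [("flap",fl,LF,(.5,.15,.4)),("deck",dk,LD,(.5,-.2,.2))]:
    r=least_squares(lambda p:(proj("top",pose(p,L,0))-px).ravel(),x0)
    print(n,np.round(r.x,4),np.degrees(r.x[2]),np.round(r.fun,1))
    if n=="flap": print("side",proj("side",pose(r.x,L,0)))
E
```

```text
flap [0.4982 0.2146 0.5103] 29.239071177467526 [-0.7  0.1  0.3 -0.7  0.7  0.1 -0.3  0.4]
side [[266.65687107 279.56433914]
 [259.85048316 246.52325648]
 [300.93255337 240.6507224 ]
 [311.8346674  272.55221801]]
deck [ 0.5163 -0.248   0.2574] 14.748993530959835 [ 0.3  0.2 -0.2 -0.1 -0.4  0.1  0.3 -0.3]
```

Call:
send_rows:
  moves:
    - [0,0,0,1]
    - [0,0,0,1]
    - [0,0,0,1]
    - [0,0,0,1]
    - [0,0,0,1]
    - [0,0,0,1]
    - [0,0,0,1]
    - [0,0,0,1]
    - [0,0,0,0.33]
    - [-0.0426,0.0203,0.006,0]
    - [-0.0426,0.0203,0.006,0]
    - [-0.0426,0.0203,0.006,0]
    - [-0.0426,0.0203,0.006,0]
    - [-0.0426,0.0203,0.006,0]
    - [-0.0426,0.0203,0.006,0]
    - [-0.0426,0.0203,0.006,0]
    - [-0.0426,0.0203,0.006,0]
    - [-0.0426,0.0203,0.006,0]
    - [-0.0426,0.0203,0.006,0]
  claw: 1

```text
clock: 2.05
eef_pos: [0.4993, 0.2129, 0.1708]
tool_rot: [0.506, 0.863, -0.0, -0.0]
ft_force: [-0.1, 1.5, -0.7]
grip_width: 0.0853
```

Call:
send_rows:
  moves:
    - [0,0,0,0]
    - [0,0,0,0]

```text
clock: 2.25
eef_pos: [0.4981, 0.2133, 0.1704]
tool_rot: [0.507, 0.862, -0.001, -0.001]
ft_force: [-0.6, -0.0, 0.1]
grip_width: 0.0852
```

```bash
cat >> h.py <<'E'
def snap(tag,name="wrist"):
    o=monitor.get_obs(); im,d=cams.camera(name)
    cv2.imwrite(f"pics/{tag}.png",im); np.savez(tag+".npz",im=im,d=d,**o)
    print({k:np.round(o[k],4).tolist() for k in ('clock','joint_pos','eef_pos','tool_rot','ft_force','grip_width')})
    return o,im,d
E
python3 -c "
from h import *
snap('w1')"
```

```text
{'clock': 2.25, 'joint_pos': [0.4044, 0.3574, 0.0052, 1.2206, 0.0004, 1.4678], 'eef_pos': [0.4981, 0.2133, 0.1704], 'tool_rot': [0.507, 0.862, -0.0007, -0.0008], 'ft_force': [-0.5968, -0.0019, 0.0605], 'grip_width': 0.0852}
```

View pics/w1.png

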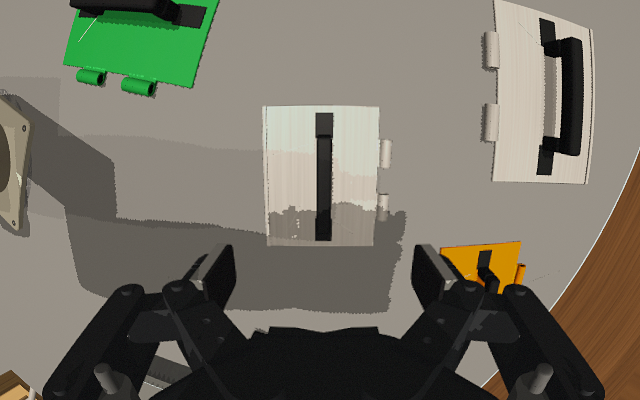

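Run:
```python
from h import *
a=np.load("w1.npz")['im']
f=cv2.resize(a[100:250,250:405],None,fx=5,fy=4,interpolation=cv2.INTER_CUBIC); cv2.imwrite("pics/w1c.png",f)
```

```text
(no output)
```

View pics/w1c.png

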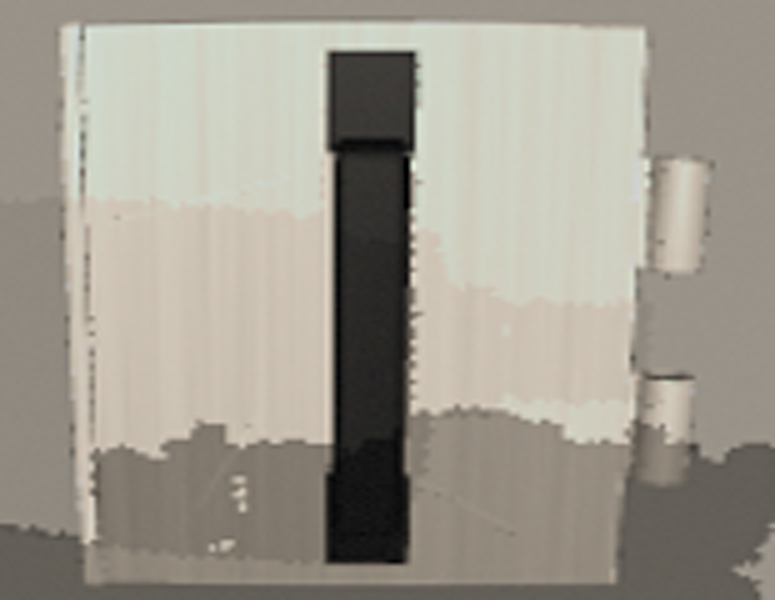

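Run:
```python
from h import *
o=dict(np.load("w1.npz"))
px=(np.array([(62,24),(645,27),(615,582),(87,583)])+.5)/[5,4]-.5+[250,100]
L=np.array([(-62,75,3),(55,75,3),(55,-75,3),(-62,-75,3)])*1e-3
r=least_squares(lambda p:(wproj(o,pose(p,L,0))-px).ravel(),(.498,.2146,.51)); print(r.x,np.degrees(r.x[2]),r.fun.round(2))
M=R.from_quat(o['tool_rot']).as_matrix(); print(M.round(4), "tool y ang",np.degrees(np.arctan2(M[1,1],M[0,1])))
print("shift tool",M.T@(np.r_[r.x[:2],.014]-o['eef_pos']))
# handle foot + bar check
B=np.array([(-7,46,41),(7,46,41),(7,-46,41),(-7,-46,41),(0,0,41)])*1e-3
print(((wproj(o,pose(r.x,B,0))-[250,100]+.5)*[5,4]).round())
K=np.array([(62,42,12),(62,14,12),(62,-14,12),(62,-42,12)])*1e-3
print(((wproj(o,pose(r.x,K,0))-[250,100]+.5)*[5,4]).round())
```

```text
[0.49635884 0.21601972 0.50268161] 28.801534715530174 [-0.46 -0.12  0.34 -0.57  0.31  0.91 -0.16 -0.04]
[[-4.859e-01  8.740e-01 -2.100e-03]
 [ 8.740e-01  4.859e-01 -4.000e-04]
 [ 6.000e-04 -2.000e-03 -1.000e+00]] tool y ang 29.073567488293175
shift tool [3.10332288e-03 7.02689002e-05 1.56407283e-01]
[[330. 147.]
 [410. 147.]
 [404. 541.]
 [330. 541.]
 [368. 351.]]
[[686. 159.]
 [681. 272.]
 [674. 380.]
 [666. 484.]]
```

Call:
send_rows:
  moves:
    - [0.003,0,0.03,0.05]
    - [0,0,0.03,0]
    - [0,0,0.03,0]
    - [0,0,0.03,0]
    - [0,0,0.012,0]
    - [0,0,0.012,0]
    - [0,0,0.008,0]
    - [0,0,0.004,0]
    - [0,0,0,0]
    - [0,0,0,0]

```text
clock: 3.3
eef_pos: [0.4972, 0.2172, 0.0161]
tool_rot: [0.508, 0.861, 0.001, 0.0]
ft_force: [0.3, -0.1, 0.2]
grip_width: 0.0856
```

Call:
send_rows:
  moves:
    - [0,0,0,0]
    - [0,0,0,0]
    - [0,0,0,0]
    - [0,0,0,0]
    - [0,0,0,0]
    - [0,0,0,0]
    - [0,0,0,0]
    - [0,0,0,0]
    - [0,0,0,0]
    - [0,0,0,0]
  claw: -1

```text
clock: 4.3
eef_pos: [0.4967, 0.217, 0.0155]
tool_rot: [0.508, 0.861, 0.0, 0.0]
ft_force: [-1.2, -0.7, 4.3]
grip_width: 0.0129
```

```bash
python3 -c "
from h import *
snap('w2')"
```

```text
{'clock': 4.3, 'joint_pos': [0.412, 0.5108, -0.2043, 0.8553, -0.0001, 1.4778], 'eef_pos': [0.4967, 0.217, 0.0155], 'tool_rot': [0.508, 0.8613, 0.0001, 0.0001], 'ft_force': [-1.1935, -0.6614, 4.2665], 'grip_width': 0.0129}
```

View pics/w2.png

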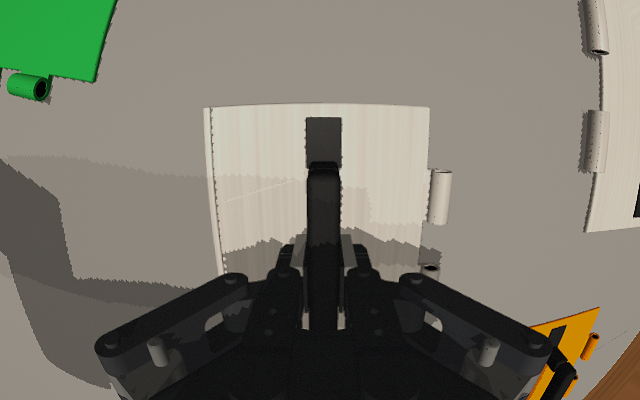

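Call:
send_rows:
  moves:
    - [0,0,-0.005,0]
    - [0,0,-0.01,0]
    - [0,0,-0.02,0]
    - [0,0,-0.03,0]
    - [0,0,-0.03,0]
    - [0,0,-0.03,0]
    - [0,0,-0.02,0]
    - [0,0,-0.01,0]
    - [0,0,0,0.5]
    - [0,0,0,0.8]
    - [0,0,0,0.8]
    - [0,0,0,0.37]
    - [0,0,0,0]
    - [0,0,0,0]
    - [0,0,0,0]

```text
clock: 5.85
eef_pos: [0.4963, 0.2169, 0.1699]
tool_rot: [0.61, 0.792, -0.0, -0.0]
ft_force: [0.8, 0.2, -4.6]
grip_width: 0.013
```

```bash
python3 -c "
from h import *
snap('w3')"
```

```text
{'clock': 5.85, 'joint_pos': [0.412, 0.3564, 0.0023, 1.2177, -0.0, 1.7242], 'eef_pos': [0.4963, 0.2169, 0.1699], 'tool_rot': [0.61, 0.7924, -0.0004, -0.0002], 'ft_force': [0.7773, 0.221, -4.5962], 'grip_width': 0.013}
```

View pics/w3.png

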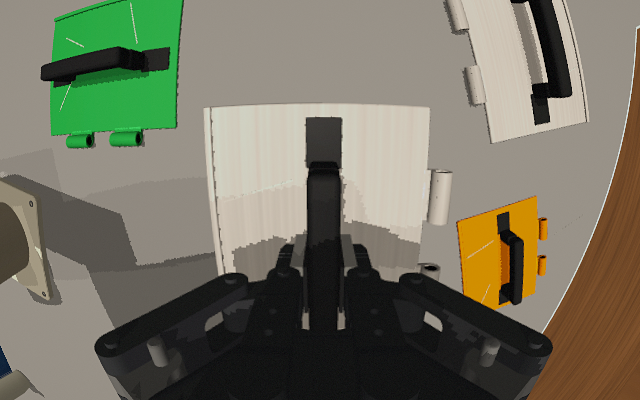

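Call:
send_rows:
  moves:
    - [-0.015,-0.003,0,0]
    - [-0.03,-0.007,0,0]
    - [-0.045,-0.0098,0,0]
    - [-0.045,-0.0098,0,0]
    - [-0.045,-0.0098,0,0]
    - [-0.045,-0.0098,0,0]
    - [-0.045,-0.0098,0,0]
    - [-0.045,-0.0098,0,0]
    - [-0.045,-0.0098,0,0]
    - [-0.045,-0.0098,0,0]
    - [-0.03,-0.007,0,0]
    - [-0.015,-0.003,0,0]
    - [-0.005,-0.001,0,0]
    - [0,0,0,0]
    - [0,0,0,0]

```text
clock: 7.4
eef_pos: [0.5164, -0.2469, 0.1702]
tool_rot: [0.61, 0.793, 0.0, -0.001]
ft_force: [-0.8, 0.5, -4.8]
grip_width: 0.0131
```

```bash
python3 -c "
from h import *
snap('w4'); snap('s4','side'); snap('t4','top')"
```

```text
{'clock': 7.4, 'joint_pos': [-0.4463, 0.4156, 0.092, 1.2481, 0.0006, 0.8649], 'eef_pos': [0.5164, -0.2469, 0.1702], 'tool_rot': [0.6097, 0.7927, 0.0002, -0.0005], 'ft_force': [-0.7778, 0.4756, -4.8398], 'grip_width': 0.0131}
{'clock': 7.45, 'joint_pos': [-0.4459, 0.4154, 0.0919, 1.248, 0.0005, 0.8649], 'eef_pos': [0.5165, -0.2468, 0.1703], 'tool_rot': [0.6095, 0.7928, 0.0002, -0.0004], 'ft_force': [-0.3076, -0.0465, -3.7522], 'grip_width': 0.013}
{'clock': 7.5, 'joint_pos': [-0.4457, 0.4154, 0.092, 1.2479, 0.0003, 0.8649], 'eef_pos': [0.5166, -0.2467, 0.1704], 'tool_rot': [0.6094, 0.7929, 0.0001, -0.0003], 'ft_force': [-0.9779, -0.0772, -3.5056], 'grip_width': 0.0129}
```

View pics/w4.png

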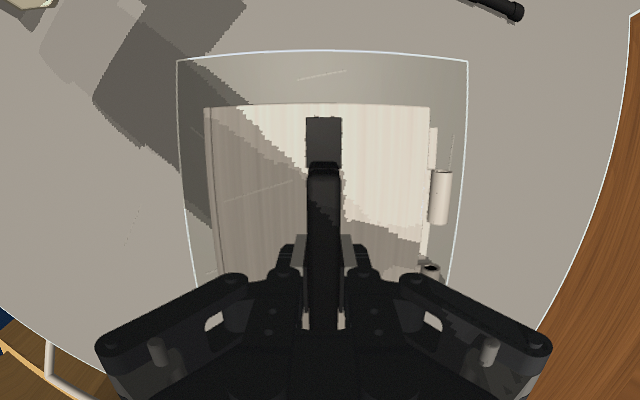

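View pics/s4.png

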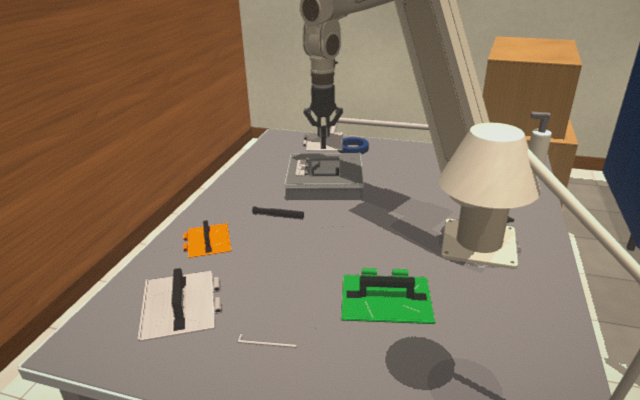

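Call:
send_rows:
  moves:
    - [0,-0.02,0,0]
    - [0,-0.03,0,0]
    - [0,-0.02,0,0]
    - [0,-0.01,0,0]
    - [0,0,0,0]
    - [0,0,0,0]
    - [0,0,0,0]

```text
clock: 8.25
eef_pos: [0.4404, -0.2685, 0.1705]
tool_rot: [0.61, 0.793, 0.0, 0.001]
ft_force: [0.1, 0.3, -4.1]
grip_width: 0.0131
```

```bash
python3 -c "
from h import *
o,a,d=snap('w5')
cv2.imwrite('pics/w5c.png',cv2.resize(a[45:245,380:580],None,fx=4,fy=3,interpolation=cv2.INTER_CUBIC))
cv2.imwrite('pics/w5d.png',cv2.resize(a[95:295,200:466],None,fx=3,fy=3,interpolation=cv2.INTER_CUBIC))
"
```

```text
{'clock': 8.25, 'joint_pos': [-0.5477, 0.3051, -0.0697, 1.1949, 0.0004, 0.764], 'eef_pos': [0.4404, -0.2685, 0.1705], 'tool_rot': [0.6098, 0.7925, 0.0002, 0.0006], 'ft_force': [0.0996, 0.262, -4.1232], 'grip_width': 0.0131}
```

View pics/w5.png

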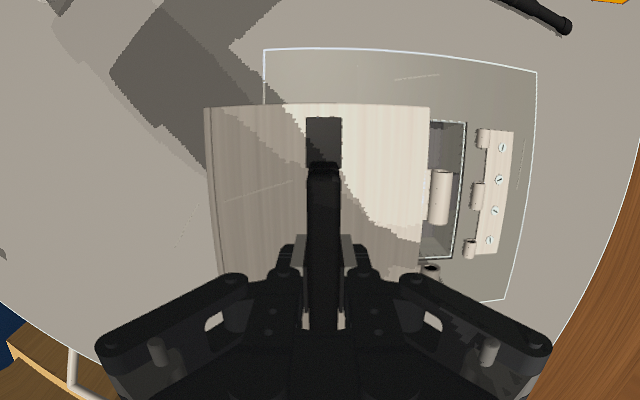

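View pics/w5c.png

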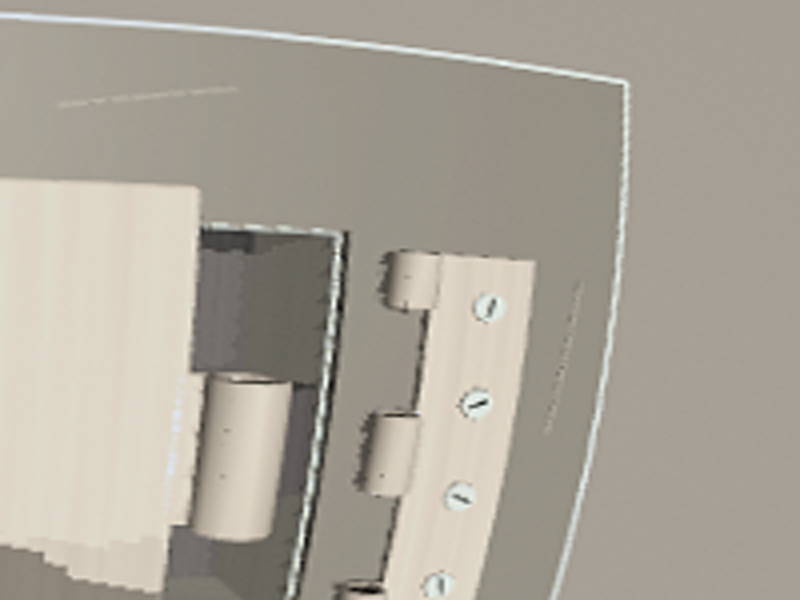

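View pics/w5d.png

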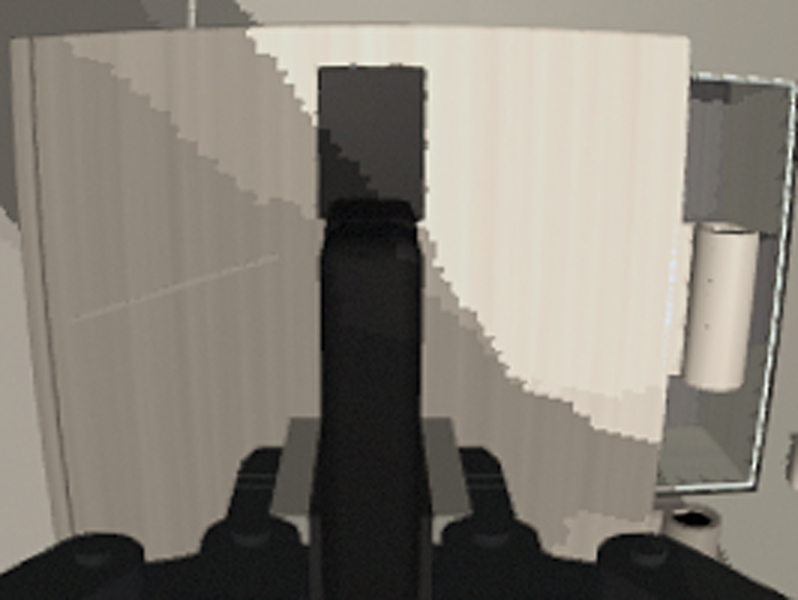

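```bash
cat > fit.py <<'E'
from h import *
import sys
o=dict(np.load("w5.npz")); 
C=lambda p:(np.array(p,float)+.5)/[4,3]-.5+[380,45]
D=lambda p:(np.array(p,float)+.5)/[3,3]-.5+[200,95]
# deck
pd=np.vstack([C([(627,82),(345,233)]),[(504,298),(452.5,258),(264,49)]])
LD=np.array([(125,120,60),(48,65,60),(125,-120,60),(48,-65,60),(-125,120,60)])*1e-3
rd=least_squares(lambda p:(wproj(o,pose(p,LD,0))-pd).ravel(),(.516,-.248,.257))
print("deck",rd.x.round(4),np.degrees(rd.x[2]),rd.fun.reshape(-1,2).round(2).tolist())
rz=least_squares(lambda p:(wproj(o,pose(p,LD,p[3]))-pd).ravel(),(.516,-.248,.257,0))
print("deck+z",rz.x.round(4),np.degrees(rz.x[2]))
# flap
pf=np.vstack([D([(12,38),(689,39),(694,519)])])
LF=np.array([(-62,75,3),(55,75,3),(62,-14,6)])*1e-3
th=2*np.arctan2(o['tool_rot'][1],o['tool_rot'][0])-np.pi/2
for z in (.0155,.0135):
    rf=least_squares(lambda p:(wproj(o,pose(p,LF,o['eef_pos'][2]-z))-pf).ravel(),(.4404,-.2685,th))
    print("flap",rf.x.round(4),np.degrees(rf.x[2]),"tool",np.degrees(th),rf.fun.reshape(-1,2).round(2).tolist())
rf=least_squares(lambda p:(wproj(o,pose(p,LF,o['eef_pos'][2]-.0155))-pf).ravel(),(.4404,-.2685,th))
c,s=np.cos(th),np.sin(th); dv=rf.x[:2]-o['eef_pos'][:2]
print("flap rel eef: along tool y(flap x)",c*dv[0]+s*dv[1],"tool x (flap y)",-s*dv[0]+c*dv[1],"yaw",np.degrees(rf.x[2]-th))
a=o['im'].copy(); S=3
b=cv2.resize(a[40:310,200:580],None,fx=2,fy=2,interpolation=cv2.INTER_CUBIC)
def cyl(y0,y1,x,z):
    t=np.linspace(0,2*np.pi,60); P=[]
    for y in (y0,y1):
        for r in (6,4): P.append(np.c_[x+r*np.cos(t),0*t+y,z+r*np.sin(t)]*1e-3)
    return P
def draw(P,col):
    q=((wproj(o,P)-[200,40]+.5)*2-.5); cv2.polylines(b,[np.round(q*8).astype(int)],False,col,1,cv2.LINE_AA,3)
for y0,y1 in((-60,-44),(-12,12),(44,60)):
    for P in cyl(y0,y1,62,66): draw(pose(rd.x,P,0),(0,0,255))
for y0,y1 in((-42,-14),(14,42)):
    for P in cyl(y0,y1,62,6): draw(pose(rf.x,P,o['eef_pos'][2]-.0155),(255,0,0))
cv2.imwrite("pics/"+sys.argv[1]+".png",b)
E
python3 fit.py ov5
```

```text
deck [ 0.5138 -0.2462  0.2559] 14.660662892063579 [[-0.45, 0.1], [1.2, -1.31], [-0.43, 0.08], [-0.59, 0.43], [0.14, 0.7]]
deck+z [ 5.138e-01 -2.462e-01  2.559e-01  1.000e-04] 14.661321357642011
flap [ 0.4405 -0.2698  0.2572] 14.73709706163606 tool 14.843631479691155 [[-0.53, 0.45], [1.19, -0.44], [-0.69, -0.06]]
flap [ 0.4403 -0.2696  0.2573] 14.740492736405258 tool 14.843631479691155 [[-2.27, 0.06], [2.19, -0.91], [0.15, 1.25]]
flap rel eef: along tool y(flap x) -0.00023110785290510427 tool x (flap y) -0.001278951157108247 yaw -0.10653441805509382
```

View pics/ov5.png

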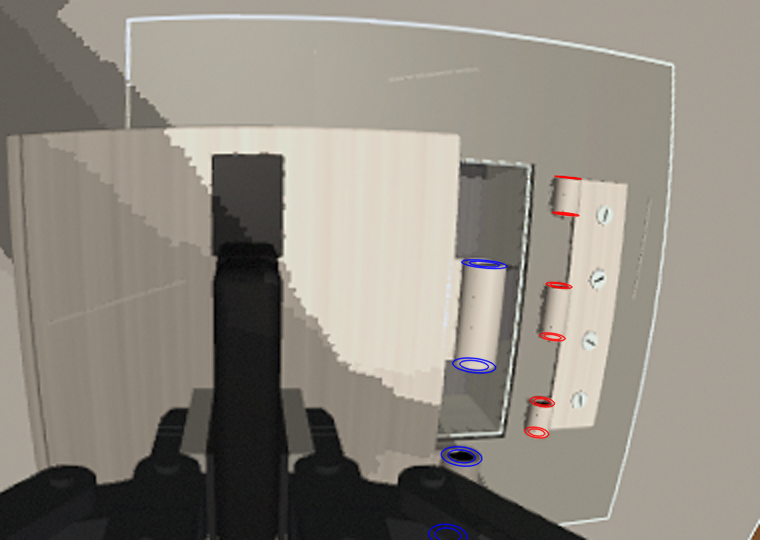

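Call:
send_rows:
  moves:
    - [0.001,0.02,0,0]
    - [0.001,0.03,0,0]
    - [0.001,0.02,0.01,0]
    - [0.001,0.007,0.02,0.01]
    - [0,0,0.02,0]
    - [0,0,0.012,0]
    - [0,0,0.005,0]
    - [0,0,0,0]
    - [0,0,0,0]
    - [0,0,0,0]

```text
clock: 9.3
eef_pos: [0.5134, -0.2457, 0.1045]
tool_rot: [0.611, 0.792, 0.0, 0.001]
ft_force: [-0.0, -0.2, -3.1]
grip_width: 0.0129
```

```bash
python3 -c "
from h import *
o,a,d=snap('w6')
cv2.imwrite('pics/w6c.png',cv2.resize(a[60:300,370:490],None,fx=4,fy=2.5,interpolation=cv2.INTER_CUBIC))
"
```

```text
{'clock': 9.3, 'joint_pos': [-0.4464, 0.4566, -0.0245, 1.0873, 0.0, 0.8677], 'eef_pos': [0.5134, -0.2457, 0.1045], 'tool_rot': [0.6108, 0.7918, 0.0003, 0.0012], 'ft_force': [-0.0454, -0.1872, -3.1342], 'grip_width': 0.0129}
```

View pics/w6.png

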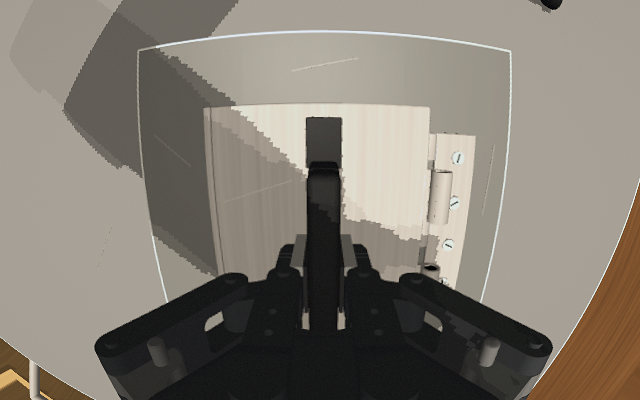

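View pics/w6c.png

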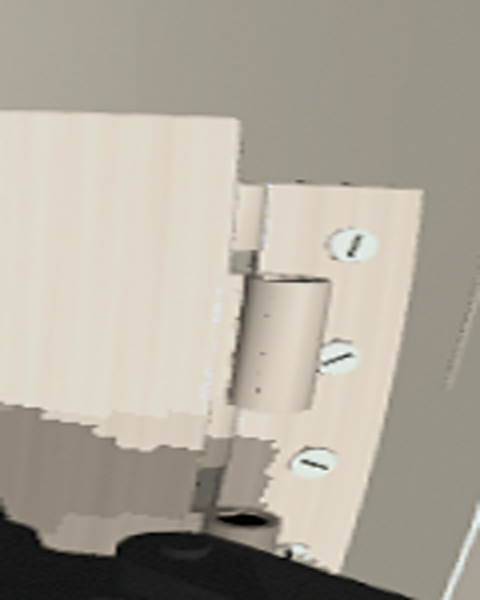

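```bash
python3 -c "
from h import *
a=np.load('w6.npz')['im']
cv2.imwrite('pics/e1.png',np.hstack([cv2.resize(a[40:62,128:150],None,fx=15,fy=15,interpolation=cv2.INTER_CUBIC),cv2.resize(a[40:62,498:520],None,fx=15,fy=15,interpolation=cv2.INTER_CUBIC)]))
cv2.imwrite('pics/e2.png',np.hstack([cv2.resize(a[280:302,155:177],None,fx=15,fy=15,interpolation=cv2.INTER_CUBIC),cv2.resize(a[280:302,472:494],None,fx=15,fy=15,interpolation=cv2.INTER_CUBIC)]))
"
```

```text
(no output)
```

View pics/e1.png

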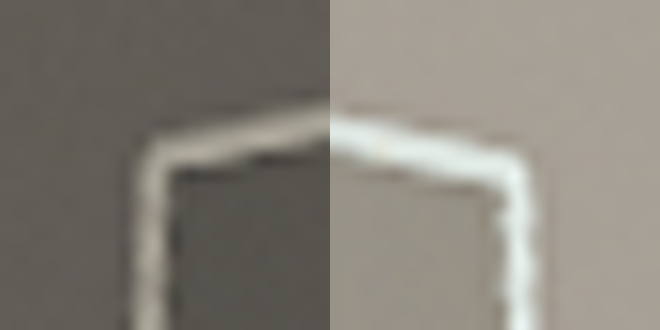

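View pics/e2.png

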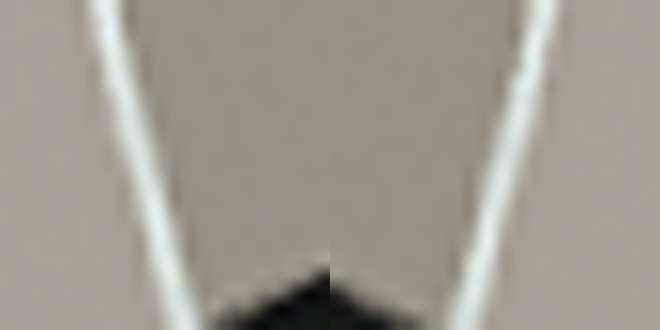

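```bash
cat > fit6.py <<'E'
from h import *
o=dict(np.load("w6.npz"))
pc=np.array([(137.4,50.0),(509.9,50.5)]); LC=np.array([(-124.5,119.5,60),(124.5,119.5,60)])*1e-3
ys=np.linspace(-.12,.12,100)
def res(p):
    r=[(wproj(o,pose(p,LC,0))-pc).ravel()]
    for sx,xx in((-.1245,161.5),(.1245,485.7)):
        q=wproj(o,pose(p,np.c_[0*ys+sx,ys,0*ys+.06],0)); i=np.argsort(q[:,1]); r.append([np.interp(280.,q[i,1],q[i,0])-xx])
    return np.hstack(r)
rd=least_squares(res,(.5138,-.2462,.256)); print("deck",rd.x.round(4),np.degrees(rd.x[2]),rd.fun.round(2))
th=2*np.arctan2(o['tool_rot'][1],o['tool_rot'][0])-np.pi/2
# flap corners in this picture
pf=np.array([(203.7,107.5),(429.5,107.8),(430.7+.3,267.5)])
LF=np.array([(-62,75,3),(55,75,3),(62,-14,6)])*1e-3
pf[2]=(np.array((247,520))+.5)/[4,2.5]-.5+[370,60]; pf[1]=(np.array((238,119))+.5)/[4,2.5]-.5+[370,60]
rf=least_squares(lambda p:(wproj(o,pose(p,LF,o['eef_pos'][2]-.0155))-pf).ravel(),(.5134,-.2457,th))
print("flap",rf.x.round(4),np.degrees(rf.x[2]),"tool",np.degrees(th),rf.fun.round(2))
d=rd.x-rf.x; c,s=np.cos(th),np.sin(th)
print("go tool x",-s*d[0]+c*d[1],"tool y",c*d[0]+s*d[1],"turn",-d[2])
a=o['im']; X0,Y0,k=360,60,2.4
b=cv2.resize(a[60:300,360:500],None,fx=4,fy=2.4,interpolation=cv2.INTER_CUBIC)
def draw(P,col):
    q=((wproj(o,P)-[360,60]+.5)*[4,2.4]-.5); cv2.polylines(b,[np.round(q*8).astype(int)],False,col,1,cv2.LINE_AA,3)
t=np.linspace(0,2*np.pi,60)
for y in(-60,-44,-12,12,44,60): draw(pose(rd.x,np.c_[62+6*np.cos(t),0*t+y,66+6*np.sin(t)]*1e-3,0),(0,0,255))
draw(pose(rd.x,np.array([(69,-60,63),(69,60,63)])*1e-3,0),(0,0,255))
for y in(-42,-14,14,42): draw(pose(rf.x,np.c_[62+6*np.cos(t),0*t+y,6+6*np.sin(t)]*1e-3,o['eef_pos'][2]-.0155),(255,0,0))
cv2.imwrite("pics/ov6.png",b)
E
python3 fit6.py
```

```text
deck [ 0.5138 -0.2455  0.2562] 14.679153555558392 [ 1.09  0.07 -1.02 -0.    0.72 -0.8 ]
flap [ 0.5136 -0.247   0.2568] 14.711194394860494 tool 14.70681947390161 [-0.66  0.51  1.4  -0.28 -0.81 -0.34]
go tool x 0.0013812421060208054 tool y 0.00055312056911295 turn 0.0005592181409240782
```

View pics/ov6.png

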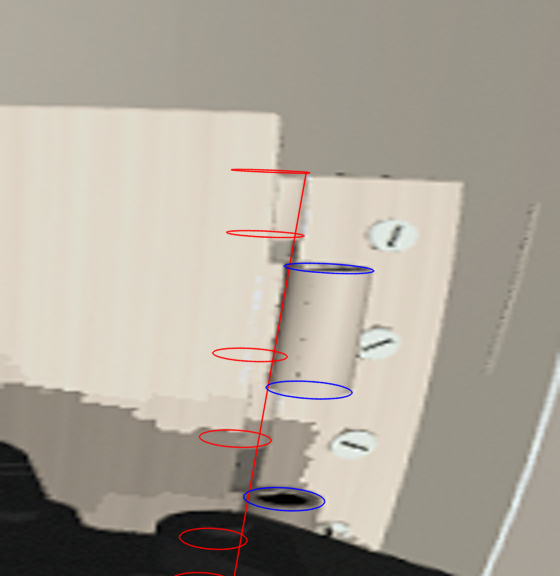

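Run:
```python
from h import *
a=np.load('w5.npz')['im']
cv2.imwrite('pics/f1.png',cv2.resize(a[122:194,460:530],None,fx=8,fy=8,interpolation=cv2.INTER_CUBIC))
cv2.imwrite('pics/f2.png',cv2.resize(a[175:265,455:525],None,fx=6.5,fy=6.5,interpolation=cv2.INTER_CUBIC))
a=np.load('w6.npz')['im']
cv2.imwrite('pics/f3.png',cv2.resize(a[122:242,415:485],None,fx=5,fy=5,interpolation=cv2.INTER_CUBIC))
```

```text
(no output)
```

View pics/f1.png

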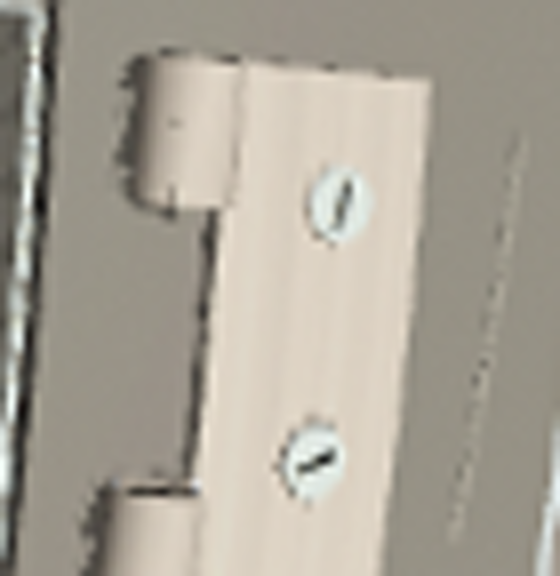

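View pics/f2.png

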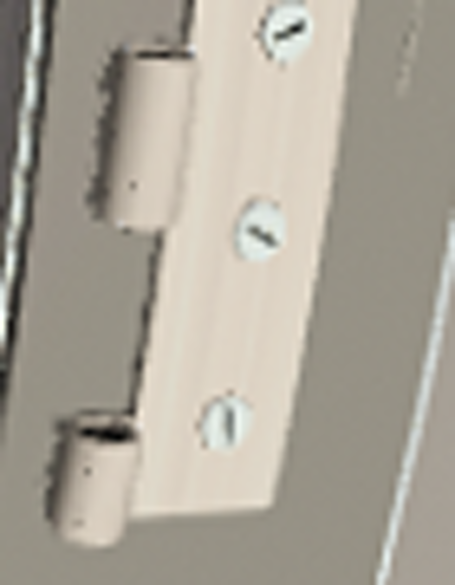

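View pics/f3.png

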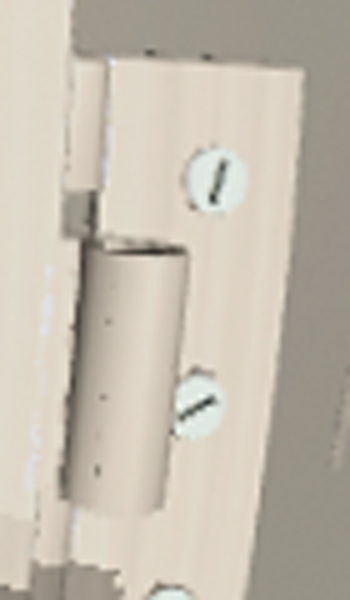

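```bash
cat > fit7.py <<'E'
from h import *
o=dict(np.load("w5.npz"))
F1=lambda u,v:((u+.5)/8-.5+460,(v+.5)/8-.5+122)
F2=lambda u,v:((u+.5)/6.5-.5+455,(v+.5)/6.5-.5+175)
rows=[(60,F1(190,56)),(44,F1(188,209)),(12,F1(158,485)),(-12,F2(145,230)),(-60,F2(92,545))]
edge=[F1(219,215),F1(195,470),F2(163,240),F2(140,400)]
bore=((62,-44,66),F2(108,433))
ys=np.linspace(-.07,.07,100)
def res(p):
    r=[]
    for y,q in rows: r.append(wproj(o,pose(p,np.array([(62,y,72)])*1e-3,0))[0,1]-q[1])
    e=wproj(o,pose(p,np.c_[0*ys+.069,ys,0*ys+.063],0)); i=np.argsort(e[:,1])
    for q in edge: r.append(np.interp(q[1],e[i,1],e[i,0])-q[0])
    r+=list(wproj(o,pose(p,np.array([bore[0]])*1e-3,0))[0]-bore[1])
    return np.array(r)
r=least_squares(res,(.5138,-.2462,.256),loss='soft_l1'); print("deck from hinge",r.x.round(4),np.degrees(r.x[2]),res(r.x).round(2))
# w6: fixed +y knuckle low end, plate edge; flap knuckle
o=dict(np.load("w6.npz")); F3=lambda u,v:((u+.5)/5-.5+415,(v+.5)/5-.5+122)
for p in (r.x,(.5138,-.2455,.2562)):
    q=wproj(o,pose(p,np.array([(62,44,72),(69,60,63),(69,44,63)])*1e-3,0)); print((((q-[415,122])+.5)*5-.5).round(1).tolist())
E
python3 fit7.py
```

```text
deck from hinge [ 0.5138 -0.2466  0.2624] 15.032507883205634 [ 0.13 -0.43  1.48 -0.06 -0.   -0.1  -0.01  0.38  0.11 -0.4  -0.8 ]
[[67.8, 189.7], [102.8, 52.2], [96.6, 180.0]]
[[72.3, 184.2], [107.6, 47.4], [100.7, 175.1]]
```

Call:
send_rows:
  moves:
    - [0,0,0.005,0]
    - [0,0,0.005,0]
    - [0,0,0.004,0]
    - [0,0,0.003,0]
    - [0,0,0,0]
    - [0,0,0,0]

```text
clock: 9.95
eef_pos: [0.5108, -0.2457, 0.0868]
tool_rot: [0.611, 0.792, -0.001, -0.001]
ft_force: [-6.8, -0.2, 5.2]
grip_width: 0.0129
```

```bash
python3 -c "
from h import *
o,a,d=snap('w7')
cv2.imwrite('pics/w7c.png',cv2.resize(a[95:295,390:490],None,fx=6,fy=3,interpolation=cv2.INTER_CUBIC))
"
```

```text
{'clock': 9.95, 'joint_pos': [-0.4471, 0.4725, -0.0496, 1.0511, -0.0024, 0.8676], 'eef_pos': [0.5108, -0.2457, 0.0868], 'tool_rot': [0.611, 0.7916, -0.0014, -0.0009], 'ft_force': [-6.8215, -0.2008, 5.1826], 'grip_width': 0.0129}
```

View pics/w7c.png

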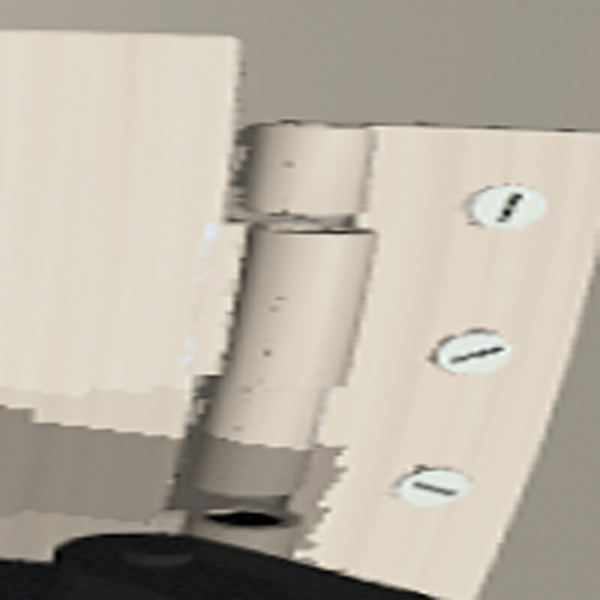

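Call:
send_rows:
  moves:
    - [0,0,0,0]
    - [0,0,0,0]

```text
clock: 10.2
eef_pos: [0.5108, -0.2457, 0.087]
tool_rot: [0.611, 0.792, -0.001, -0.001]
ft_force: [-5.3, -0.4, 5.3]
grip_width: 0.013
```

```bash
python3 -c "
from h import *
o,a,d=snap('w8');print(o['ft_torque'])
o,a,d=snap('s8','side')
cv2.imwrite('pics/s8c.png',cv2.resize(a[100:200,270:400],None,fx=6,fy=6,interpolation=cv2.INTER_CUBIC))
"
```

```text
{'clock': 10.2, 'joint_pos': [-0.4471, 0.4723, -0.0495, 1.0512, -0.0022, 0.8676], 'eef_pos': [0.5108, -0.2457, 0.087], 'tool_rot': [0.611, 0.7916, -0.0013, -0.0008], 'ft_force': [-5.252, -0.3574, 5.2802], 'grip_width': 0.013}
[-0.08190545  1.2722491   0.01818483]
{'clock': 10.25, 'joint_pos': [-0.447, 0.4723, -0.0495, 1.0512, -0.0021, 0.8676], 'eef_pos': [0.5109, -0.2456, 0.087], 'tool_rot': [0.611, 0.7916, -0.0013, -0.0008], 'ft_force': [-7.0284, -1.0287, 5.4426], 'grip_width': 0.0131}
```

View pics/w8.png

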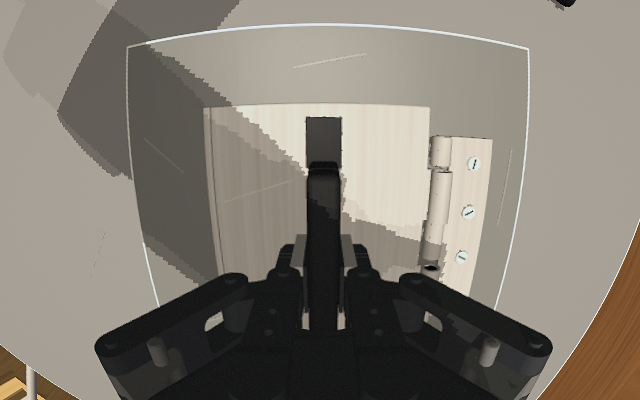

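View pics/s8c.png

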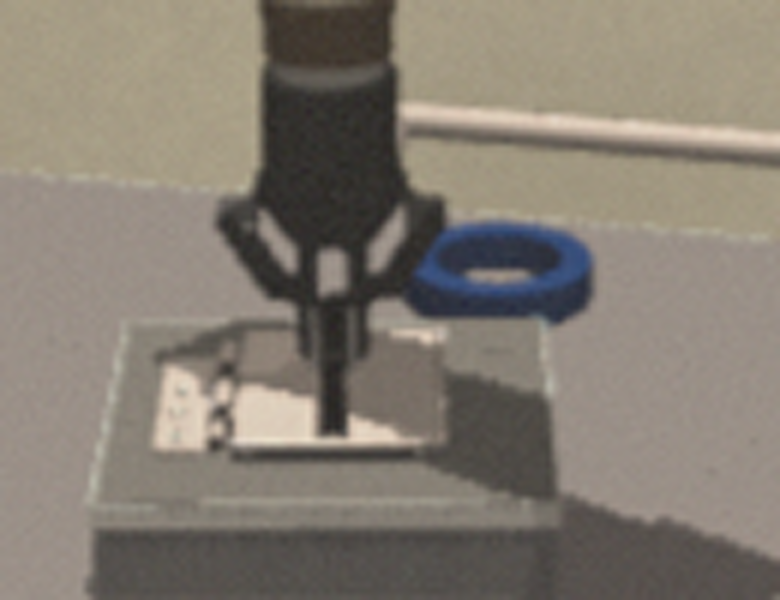

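```bash
cat > fit8.py <<'E'
from h import *
import sys
tag=sys.argv[1]; o=dict(np.load(tag+".npz")); p=np.array(eval(sys.argv[2])); f=np.array(eval(sys.argv[3])); zf=float(sys.argv[4])
a=o['im']; b=cv2.resize(a[95:295,390:490],None,fx=7,fy=3,interpolation=cv2.INTER_CUBIC)
def draw(P,col):
    q=((wproj(o,P)-[390,95]+.5)*[7,3]-.5); cv2.polylines(b,[np.round(q*8).astype(int)],False,col,1,cv2.LINE_AA,3)
t=np.linspace(0,2*np.pi,60)
for y in(-60,-44,-12,12,44,60): draw(pose(p,np.c_[62+6*np.cos(t),0*t+y,66+6*np.sin(t)]*1e-3,0),(0,0,255))
draw(pose(p,np.array([(69,-60,63),(69,60,63)])*1e-3,0),(0,0,255))
draw(pose(p,np.array([(62,-60,72),(62,60,72)])*1e-3,0),(0,200,255))
for y in(-42,-14,14,42): draw(pose(f,np.c_[62+6*np.cos(t),0*t+y,6+6*np.sin(t)]*1e-3,zf),(255,0,0))
draw(pose(f,np.array([(55,-75,3),(55,75,3),(-62,75,3)])*1e-3,zf),(255,0,0))
cv2.imwrite("pics/ov_"+tag+".png",b)
E
cat > fitd.py <<'E'
from h import *
o=dict(np.load("w8.npz")); a=o['im']
f=lambda y,x:cv2.resize(a[y:y+22,x:x+22],None,fx=15,fy=15,interpolation=cv2.INTER_CUBIC)
cv2.imwrite('pics/e8.png',np.vstack([np.hstack([f(36,117),f(36,518)]),np.hstack([f(280,140),f(280,490)])]))
E
python3 fitd.py; python3 fit8.py w8 "(.5138,-.2466,.2562)" "(.5108,-.2468,.2562)" 0.0715
```

```text
(no output)
```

View pics/ov_w8.png

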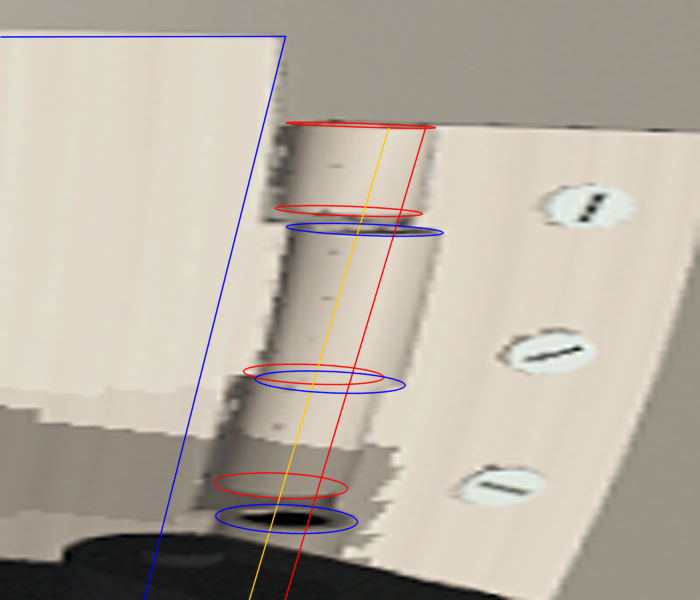

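View pics/e8.png

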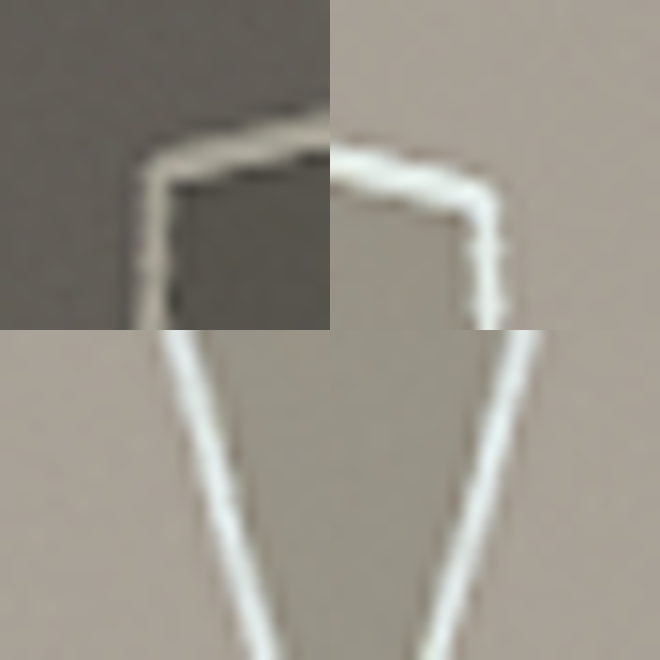

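```bash
cat > fit9.py <<'E'
from h import *
def deckfit(o,pc,row,xl,xr):
    LC=np.array([(-124.5,119.5,60),(124.5,119.5,60)])*1e-3; ys=np.linspace(-.12,.12,200)
    def res(p):
        r=[(wproj(o,pose(p,LC,p[3]))-pc).ravel()]
        for sx,xx in((-.1245,xl),(.1245,xr)):
            q=wproj(o,pose(p,np.c_[0*ys+sx,ys,0*ys+.06],p[3])); i=np.argsort(q[:,1]); r.append([np.interp(row,q[i,1],q[i,0])-xx])
        return np.hstack(r)
    r=least_squares(res,(.5138,-.2462,.256,0),x_scale=[.01,.01,.01,.01]); print("deck",r.x.round(4),np.degrees(r.x[2]),r.fun.round(2)); return r.x
if __name__=="__main__":
    deckfit(dict(np.load("w6.npz")),np.array([(137.4,50.0),(509.9,50.5)]),280.,161.5,485.7)
    deckfit(dict(np.load("w8.npz")),np.array([(126.4,46.7),(527.7,48.5)]),280.,151.2,502.5)
E
python3 fit9.py
```

```text
deck [ 0.5138 -0.2457  0.2562  0.0012] 14.679084786225882 [ 0.13  0.04 -0.06 -0.03 -0.14  0.07]
deck [ 0.5137 -0.2458  0.2557  0.0013] 14.651074773796836 [ 0.1   0.1   0.14 -0.1  -0.08 -0.13]
```

Call:
send_rows:
  moves:
    - [-0.0006,0.002,0,0]
    - [0,0.002,0,0]
    - [0,0,0,0]
    - [0,0,0,0]

```text
clock: 10.7
eef_pos: [0.5147, -0.2451, 0.087]
tool_rot: [0.611, 0.792, -0.001, -0.001]
ft_force: [-7.6, -0.1, 5.3]
grip_width: 0.0131
```

```bash
python3 -c "
from h import *
o,a,d=snap('w9');print(o['ft_torque'])
"
python3 fit8.py w9 "(.5138,-.2466,.2562)" "(.5138,-.2466,.2562)" 0.0715
```

```text
{'clock': 10.7, 'joint_pos': [-0.4432, 0.4784, -0.0394, 1.0556, -0.0022, 0.8714], 'eef_pos': [0.5147, -0.2451, 0.087], 'tool_rot': [0.611, 0.7916, -0.0013, -0.001], 'ft_force': [-7.6143, -0.092, 5.3281], 'grip_width': 0.0131}
[-0.00741183  1.38833194  0.00286281]
```

View pics/ov_w9.png

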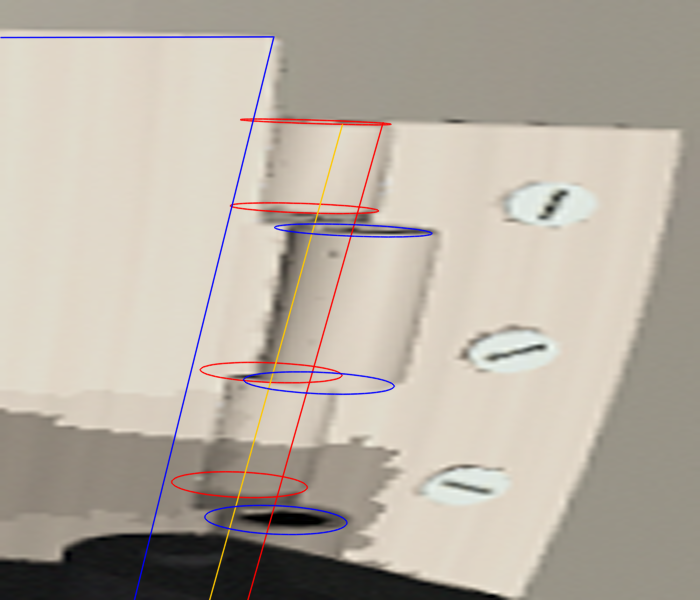

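Call:
send_rows:
  moves:
    - [0,0,0.002,0]
    - [0,0,0.002,0]
    - [0,0,0.002,0]
    - [0,0,0,0]
    - [0,0,0,0]

```text
clock: 11.25
eef_pos: [0.5146, -0.2453, 0.0807]
tool_rot: [0.611, 0.792, -0.002, -0.001]
ft_force: [-5.8, -1.1, 4.4]
grip_width: 0.0127
```

```bash
python3 -c "
from h import *
o,a,d=snap('w10');print(o['ft_torque'])
"
python3 fit8.py w10 "(.5142,-.2466,.2562)" "(.5145,-.2464,.2562)" 0.0655
```

```text
{'clock': 11.25, 'joint_pos': [-0.4434, 0.4845, -0.0473, 1.0417, -0.0027, 0.8714], 'eef_pos': [0.5146, -0.2453, 0.0807], 'tool_rot': [0.6111, 0.7916, -0.0016, -0.001], 'ft_force': [-5.8307, -1.0642, 4.3564], 'grip_width': 0.0127}
[-0.14041253  1.41643891  0.05682688]
```

View pics/ov_w10.png

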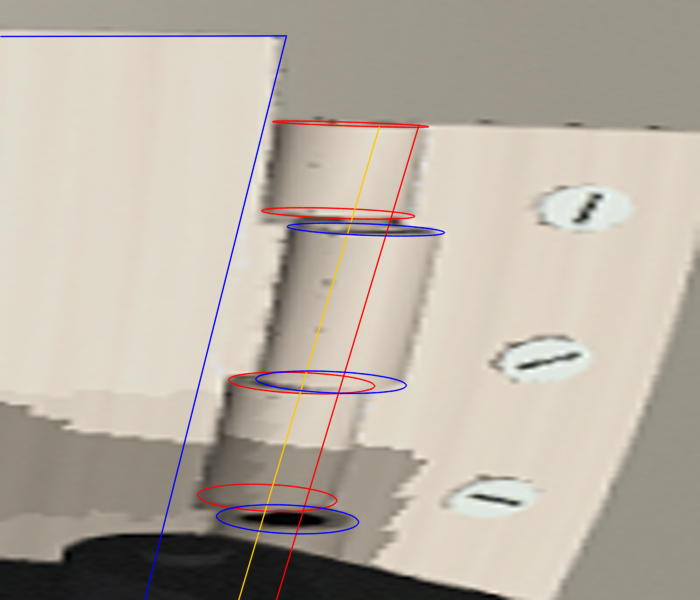

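Call:
send_rows:
  moves:
    - [0,0,0.002,0]
    - [0,0,0.002,0]
    - [0,0,0.001,0]
    - [0,0,0,0]
    - [0,0,0,0]

```text
clock: 11.8
eef_pos: [0.5148, -0.2454, 0.0759]
tool_rot: [0.611, 0.792, -0.002, -0.001]
ft_force: [-5.4, -1.6, 4.5]
grip_width: 0.0128
```

```bash
python3 -c "
from h import *
o,a,d=snap('w11');print(o['ft_torque'])
"
python3 fit8.py w11 "(.5142,-.2466,.2562)" "(.5142,-.2464,.2562)" 0.0605
```

```text
{'clock': 11.8, 'joint_pos': [-0.4434, 0.4895, -0.0533, 1.0303, -0.0027, 0.8714], 'eef_pos': [0.5148, -0.2454, 0.0759], 'tool_rot': [0.6111, 0.7916, -0.0015, -0.0008], 'ft_force': [-5.4093, -1.5933, 4.4576], 'grip_width': 0.0128}
[-0.19478144  1.32725553  0.01477068]
```

View pics/ov_w11.png

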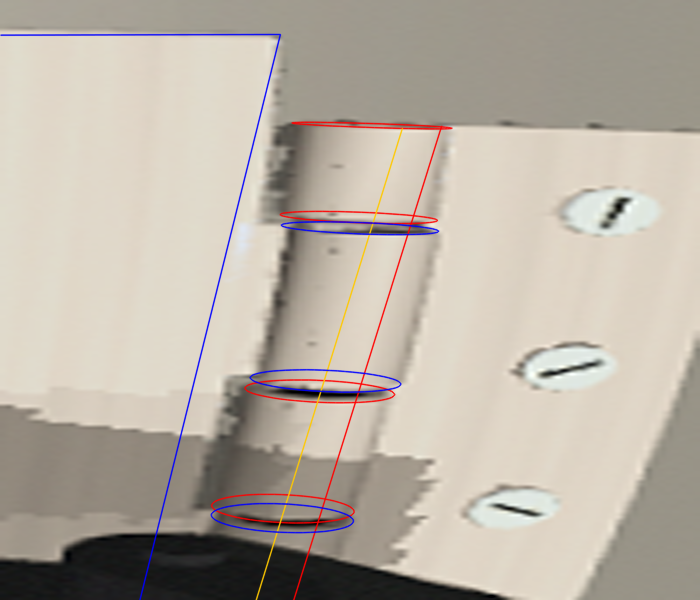

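Call:
send_rows:
  moves:
    - [0,0,0.001,0]
    - [0,0,0.001,0]
    - [0,0,0.001,0]
    - [0,0,0,0]
    - [0,0,0,0]
    - [0,0,0,0]

```text
clock: 12.45
eef_pos: [0.5148, -0.2455, 0.0755]
tool_rot: [0.611, 0.792, -0.001, -0.0]
ft_force: [-11.3, 2.6, 17.9]
grip_width: 0.0127
```

```bash
python3 -c "
from h import *
o,a,d=snap('w12');print(o['ft_torque'])
cv2.imwrite('pics/w12c.png',cv2.resize(a[130:290,410:480],None,fx=10,fy=3.7,interpolation=cv2.INTER_CUBIC))
"
python3 fit8.py w12 "(.5145,-.2466,.2562)" "(.5142,-.2464,.2562)" 0.0600
```

```text
{'clock': 12.45, 'joint_pos': [-0.4435, 0.4887, -0.0556, 1.0272, -0.0027, 0.8714], 'eef_pos': [0.5148, -0.2455, 0.0755], 'tool_rot': [0.6111, 0.7915, -0.0014, -0.0001], 'ft_force': [-11.2886, 2.6426, 17.8978], 'grip_width': 0.0127}
[0.33025143 2.40090119 0.00505678]
```

View pics/w12c.png

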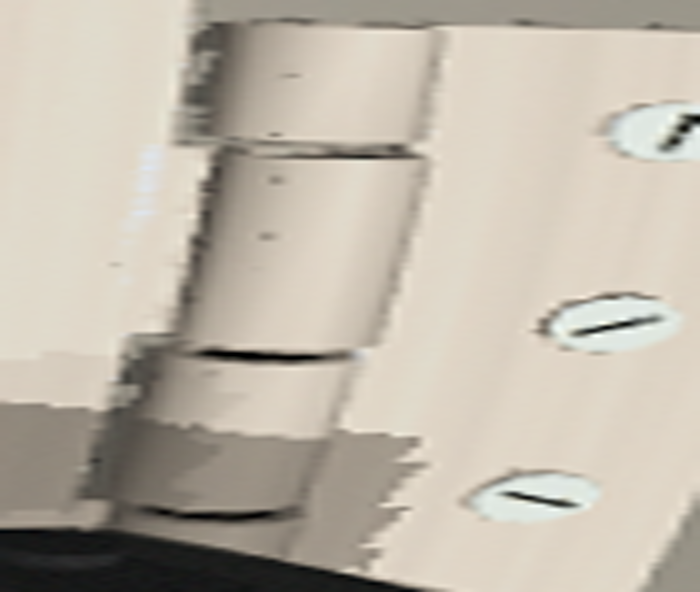

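View pics/ov_w12.png

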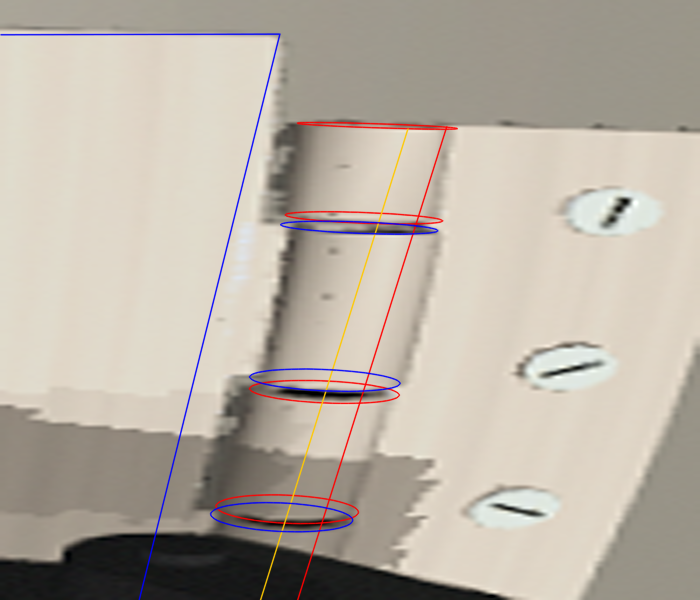

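Run:
```python
from h import *
a=np.load('w12.npz')['im']
cv2.imwrite('pics/g1.png',cv2.resize(a[130:180,412:465],None,fx=12,fy=12,interpolation=cv2.INTER_CUBIC))
cv2.imwrite('pics/g2.png',cv2.resize(a[205:255,412:465],None,fx=12,fy=12,interpolation=cv2.INTER_CUBIC))
```

```text
(no output)
```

View pics/g1.png

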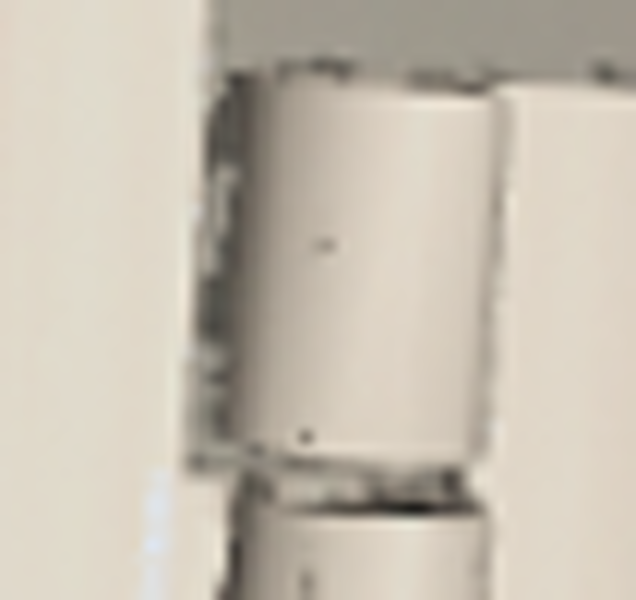

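View pics/g2.png

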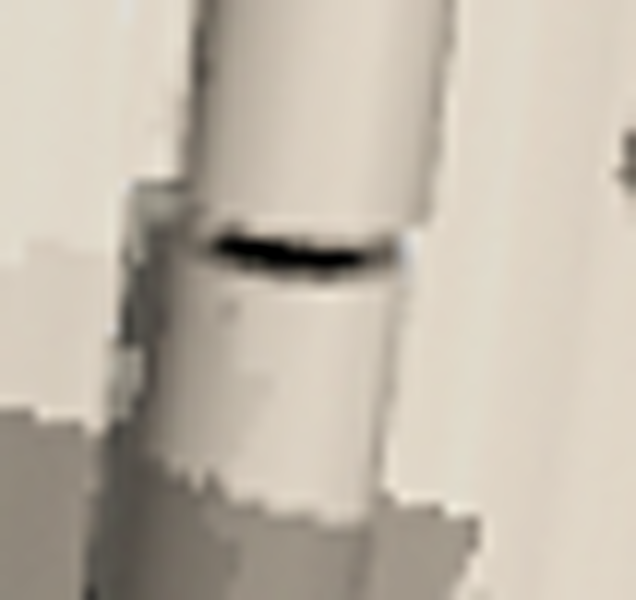

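```bash
cat > sil.py <<'E'
from h import *
import sys
o=dict(np.load(sys.argv[1]+".npz"))
def edges(p,row,y0,y1,dz=0):
    ys=np.linspace(y0,y1,60); t=np.linspace(0,2*np.pi,90); out=[]
    for tt in t:
        q=wproj(o,pose(p,np.c_[0*ys+62+6*np.cos(tt),ys,0*ys+66+6*np.sin(tt)]*1e-3,dz))
        i=np.argsort(q[:,1]); 
        if q[i[0],1]<row<q[i[-1],1]: out.append(np.interp(row,q[i,1],q[i,0]))
    return min(out),max(out)
if __name__=="__main__":
    p=np.array((.5142,-.2465,.2562))
    for nm,row,y0,y1 in(("fix+y",150,44,60),("fix+y",167.5,30,60),("flap",172.9,14,50),("flap",222.9,5,42),("mid",227.9,-12,20),("mid",245,-12,12)):
        print(nm,row,np.round(edges(p,row,y0,y1),2))
    q=p.copy(); q[0]+=.001*np.cos(.256);q[1]+=.001*np.sin(.256); print("1mm ->",np.round(edges(q,222.9,5,42),2), "z+1",np.round(edges(p,222.9,5,42,.001),2))
E
python3 sil.py w12; sed -n '/def wproj/,/def pose/p' h.py >/dev/null
python3 - <<'E'
import numpy as np,cv2
a=np.load('w12.npz')['im'].mean(2)
for r in (150,160,165,176,190,205,220,223,228,232,238): print(r,np.round(a[r,418:460]).astype(int).tolist())
E
```

```text
fix+y 150 [430.77 453.6 ]
fix+y 167.5 [429.69 452.32]
flap 172.9 [429.32 451.87]
flap 222.9 [424.83 446.53]
mid 227.9 [424.29 445.88]
mid 245 [422.28 443.48]
1mm -> [426.53 448.18] z+1 [425.45 447.27]
150 [216, 216, 215, 215, 213, 213, 214, 214, 216, 217, 162, 149, 94, 80, 102, 122, 142, 160, 170, 174, 160, 154, 198, 202, 206, 210, 213, 213, 213, 210, 208, 207, 202, 198, 179, 165, 209, 214, 212, 212, 213, 213]
160 [215, 215, 215, 214, 214, 213, 214, 215, 219, 184, 149, 141, 112, 95, 120, 140, 160, 172, 179, 185, 191, 197, 202, 208, 209, 210, 210, 210, 207, 205, 203, 200, 196, 182, 166, 193, 214, 212, 212, 213, 214, 213]
165 [216, 215, 215, 214, 213, 213, 214, 216, 219, 174, 142, 121, 91, 109, 131, 151, 170, 176, 184, 182, 195, 201, 205, 206, 206, 207, 208, 207, 205, 202, 200, 197, 190, 169, 176, 217, 213, 212, 213, 214, 213, 213]
176 [215, 214, 214, 214, 213, 218, 221, 220, 215, 213, 214, 217, 208, 69, 101, 128, 149, 158, 168, 174, 183, 191, 197, 200, 204, 208, 212, 215, 214, 209, 204, 198, 195, 177, 166, 216, 213, 213, 213, 213, 214, 213]
190 [214, 214, 213, 213, 219, 220, 216, 213,
[... 749 characters left out ...]
182, 215, 212, 212, 213, 214, 215, 214, 211, 211, 210, 209, 207]
228 [203, 204, 206, 199, 136, 81, 81, 85, 107, 128, 146, 157, 168, 179, 187, 182, 168, 149, 151, 153, 133, 134, 156, 162, 172, 178, 179, 186, 202, 215, 213, 212, 213, 214, 216, 215, 213, 210, 210, 209, 208, 207]
232 [203, 205, 205, 190, 74, 82, 76, 81, 113, 135, 147, 156, 165, 177, 190, 196, 199, 201, 204, 206, 209, 209, 207, 203, 201, 196, 178, 196, 213, 213, 212, 212, 213, 215, 215, 214, 211, 210, 209, 208, 207, 207]
238 [206, 207, 182, 131, 125, 78, 87, 112, 131, 149, 156, 165, 172, 179, 185, 191, 198, 204, 207, 208, 209, 207, 203, 200, 200, 178, 180, 208, 214, 213, 212, 213, 214, 214, 213, 211, 211, 209, 209, 207, 207, 208]
```

Call:
send_rows:
  moves:
    - [0,0,-0.002,0]
    - [0,0,-0.001,0]
    - [0,-0.0006,0,0]
    - [0,0,0,0]
    - [0,0,0.001,0]
    - [0,0,0.001,0]
    - [0,0,0.001,0]
    - [0,0,0,0]
    - [0,0,0,0]
    - [0,0,0,0]

```text
clock: 13.5
eef_pos: [0.5149, -0.2455, 0.0755]
tool_rot: [0.611, 0.792, -0.001, 0.0]
ft_force: [-11.5, 2.7, 19.9]
grip_width: 0.013
```

```bash
python3 -c "
from h import *
o,a,d=snap('w13');print(o['ft_torque'])
cv2.imwrite('pics/w13c.png',cv2.resize(a[130:280,410:480],None,fx=8,fy=4,interpolation=cv2.INTER_CUBIC))
g=a.mean(2)
for r in (150,165,176,190,205,220,228,232,238): print(r,np.round(g[r,438:460]).astype(int).tolist())
"; python3 sil.py w13
```

```text
{'clock': 13.5, 'joint_pos': [-0.4439, 0.4882, -0.0565, 1.0258, -0.0019, 0.8707], 'eef_pos': [0.5149, -0.2455, 0.0755], 'tool_rot': [0.611, 0.7916, -0.0009, 0.0004], 'ft_force': [-11.4949, 2.6729, 19.8989], 'grip_width': 0.013}
[ 0.29140513  2.25042436 -0.03110589]
150 [150, 193, 198, 203, 207, 212, 214, 213, 214, 209, 208, 204, 202, 195, 169, 196, 212, 213, 212, 212, 213, 213]
165 [198, 203, 206, 207, 207, 208, 207, 206, 204, 202, 199, 197, 185, 165, 183, 215, 213, 213, 212, 213, 213, 213]
176 [170, 186, 196, 202, 204, 208, 212, 215, 214, 209, 203, 197, 194, 181, 170, 216, 213, 213, 213, 213, 214, 213]
190 [195, 200, 205, 207, 212, 213, 214, 210, 205, 199, 195, 189, 170, 190, 213, 213, 213, 213, 214, 214, 213, 211]
205 [204, 208, 210, 211, 212, 211, 206, 201, 195, 191, 176, 166, 215, 213, 213, 214, 214, 215, 213, 211, 210, 209]
220 [207, 209, 210, 210, 206, 200, 194, 188, 175, 165, 200, 213, 212, 213, 214, 215, 214, 211, 211, 210, 210, 208]
228 [134, 155, 162, 176, 178, 183, 180, 187, 207, 213, 212, 212, 214, 214, 215, 214, 211, 210, 210, 208, 207, 207]
232 [210, 208, 206, 203, 201, 190, 180, 202, 214, 213, 211, 213, 214, 215, 215, 213, 211, 210, 209, 208, 207, 207]
238 [208, 206, 201, 199, 196, 170, 192, 211, 213, 212, 212, 214, 215, 214, 212, 211, 210, 209, 209, 207, 207, 209]
fix+y 150 [430.53 453.35]
fix+y 167.5 [429.44 452.07]
flap 172.9 [429.07 451.62]
flap 222.9 [424.58 446.27]
mid 227.9 [424.03 445.62]
mid 245 [422.03 443.22]
1mm -> [426.28 447.92] z+1 [425.19 447.01]
```

View pics/w13c.png

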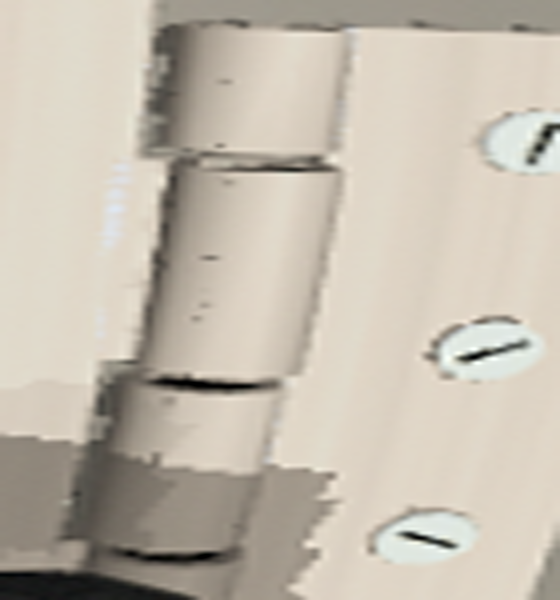

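Call:
send_rows:
  moves:
    - [0,0,-0.002,0]
    - [0,0,-0.0015,0]
    - [0,-0.001,0,0]
    - [0,0,0,0]
    - [0,0,0,0]
    - [0,0,0,0]

```text
clock: 14.15
eef_pos: [0.5149, -0.2454, 0.0757]
tool_rot: [0.611, 0.792, -0.0, -0.0]
ft_force: [-4.2, -1.1, 3.5]
grip_width: 0.0129
```

Call:
send_rows:
  moves:
    - [0,0,0.001,0]
    - [0,0,0.001,0]
    - [0,0,0,0]
    - [0,0,0,0]
    - [0,0,0,0]

```text
clock: 14.65
eef_pos: [0.5149, -0.2454, 0.0755]
tool_rot: [0.611, 0.792, -0.0, 0.0]
ft_force: [-9.2, 0.2, 14.9]
grip_width: 0.0129
```

Call:
send_rows:
  moves:
    - [0,0,-0.004,0]
    - [0,0,-0.005,0]
    - [0,0,-0.005,0]
    - [0,0,-0.004,0]
    - [0,0.0007,0,0]
    - [0,0,0,0]
    - [0,0,0,0]
    - [0,0,0.004,0]
    - [0,0,0.003,0]
    - [0,0,0.002,0]
    - [0,0,0.002,0]
    - [0,0,0.002,0]
    - [0,0,0.001,0]
    - [0,0,0.001,0]
    - [0,0,0.001,0]
    - [0,0,0,0]
    - [0,0,0,0]

```text
clock: 16.35
eef_pos: [0.5138, -0.2456, 0.0762]
tool_rot: [0.611, 0.792, -0.002, -0.001]
ft_force: [-6.5, -1.0, 4.3]
grip_width: 0.0129
```

Call:
send_rows:
  moves:
    - [0,0,0.001,0]
    - [0,0,0.001,0]
    - [0,0,0,0]
    - [0,0,0,0]
    - [0,0,0,0]

```text
clock: 16.85
eef_pos: [0.5138, -0.2457, 0.0755]
tool_rot: [0.611, 0.792, -0.001, -0.001]
ft_force: [-8.7, 0.4, 11.4]
grip_width: 0.0132
```

```bash
cat > chk.py <<'E'
from h import *
import sys
o,a,d=snap(sys.argv[1])
cv2.imwrite('pics/%sc.png'%sys.argv[1],cv2.resize(a[130:280,410:480],None,fx=8,fy=4,interpolation=cv2.INTER_CUBIC))
g=a.mean(2)
for r in (150,155,160,165,176,180,190,205,215,220,230,232,235,238):
    v=g[r,436:460]; i=5+int(np.argmin(v[5:19])) 
    # right edge: last strong rise
    dv=np.diff(v); j=int(np.argmax(dv[6:20]))+6; w=dv[j-1:j+2].clip(0); print(r,"edge",round(436+.5+float((w*np.arange(j-1,j+2)).sum()/w.sum()),2))
E
python3 chk.py w14; python3 sil.py w14
```

```text
{'clock': 16.85, 'joint_pos': [-0.4446, 0.4881, -0.0568, 1.0276, -0.0026, 0.8704], 'eef_pos': [0.5138, -0.2457, 0.0755], 'tool_rot': [0.6111, 0.7915, -0.0014, -0.0005], 'ft_force': [-8.6855, 0.4305, 11.427], 'grip_width': 0.0132}
150 edge 454.93
155 edge 454.81
160 edge 454.4
165 edge 454.2
176 edge 452.5
180 edge 452.24
190 edge 451.43
205 edge 449.5
215 edge 448.5
220 edge 447.77
230 edge 447.04
232 edge 446.9
235 edge 446.37
238 edge 445.72
fix+y 150 [432.53 455.32]
fix+y 167.5 [431.44 454.03]
flap 172.9 [431.06 453.57]
flap 222.9 [426.53 448.18]
mid 227.9 [425.97 447.52]
mid 245 [423.94 445.1 ]
1mm -> [428.22 449.83] z+1 [427.15 448.93]
```

View pics/w14c.png

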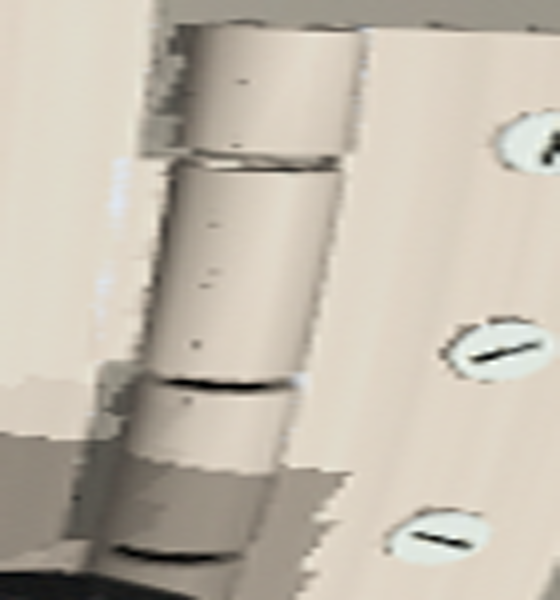

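```bash
cat > dep.py <<'E'
from h import *
import sys
z=np.load(sys.argv[1]+".npz"); d=z['d']; o=dict(z); ci=cams.camera_info("wrist"); K=ci['intrinsics']
M=np.eye(4); M[:3,:3]=R.from_quat(o['tool_rot']).as_matrix(); M[:3,3]=o['eef_pos']; T=M@ci['mount']
def w(u,v):
    dz=d[v,u]; a=(u-K[0,2])/K[0,0]; b=(v-K[1,2])/K[1,1]; th=np.hypot(a,b); r=dz*np.tan(th)
    c=np.c_[r*a/th,-r*b/th,-dz]; return (c@T[:3,:3].T+T[:3,3])[dz>0]
def reg(n,u0,u1,v0,v1):
    v,u=np.mgrid[v0:v1,u0:u1]; P=w(u.ravel(),v.ravel()); q=np.array((.5142,-.2466)); c,s=np.cos(.2562),np.sin(.2562)
    X=P[:,:2]-q; L=np.c_[c*X[:,0]+s*X[:,1],-s*X[:,0]+c*X[:,1]]
    co=np.linalg.lstsq(np.c_[L,np.ones(len(L))],P[:,2],rcond=None)[0]
    print(n,"mean loc mm",(L.mean(0)*1e3).round(0),"z mm",round(P[:,2].mean()*1e3,2),"slope",co[:2].round(4),"z0",round(co[2]*1e3,2))
reg("flap left",225,300,125,230); reg("flap right",345,415,125,230); reg("deck top strip",170,490,60,90); reg("deck left",160,185,120,220)
reg("flap far",225,300,115,160); reg("flap near",225,300,190,230)
E
python3 dep.py w14
python3 -c "
from h import *
o,a,d=snap('s14','side')
cv2.imwrite('pics/s14c.png',cv2.resize(a[130:200,280:370],None,fx=8,fy=8,interpolation=cv2.INTER_CUBIC))"
```

```text
flap left mean loc mm [-32.  37.] z mm 62.47 slope [-0.0008 -0.0009] z0 62.47
flap right mean loc mm [29. 37.] z mm 62.39 slope [-0.0007 -0.0006] z0 62.44
deck top strip mean loc mm [ 3. 92.] z mm 59.39 slope [-0.0012 -0.004 ] z0 59.76
deck left mean loc mm [-86.  42.] z mm 59.55 slope [ 0.0063 -0.0014] z0 60.15
flap far mean loc mm [-31.  58.] z mm 62.45 slope [-0.0004 -0.0001] z0 62.44
flap near mean loc mm [-33.  20.] z mm 62.49 slope [-0.0019  0.0036] z0 62.36
{'clock': 16.9, 'joint_pos': [-0.4446, 0.488, -0.0567, 1.0276, -0.0026, 0.8704], 'eef_pos': [0.5139, -0.2456, 0.0755], 'tool_rot': [0.6111, 0.7915, -0.0014, -0.0005], 'ft_force': [-9.6242, 0.089, 10.8563], 'grip_width': 0.0131}
```

View pics/s14c.png

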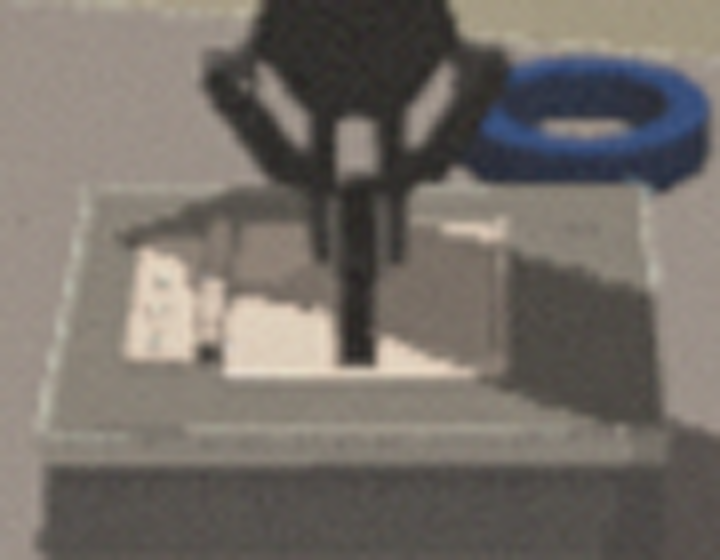

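```bash
cat >> dep.py <<'E'
v,u=np.mgrid[130:262,415:462]; P=w(u.ravel(),v.ravel()); q=np.array((.5142,-.2466)); c,s=np.cos(.2562),np.sin(.2562)
X=P[:,:2]-q; L=np.c_[c*X[:,0]+s*X[:,1],-s*X[:,0]+c*X[:,1],P[:,2]]*1e3
for n,a,b in(("fix+y",46,58),("flapL",17,40),("mid",-9,10)):
    m=(L[:,1]>a)&(L[:,1]<b)&(L[:,2]>67)&(abs(L[:,0]-62)<8); Q=L[m]
    r=least_squares(lambda p:np.hypot(Q[:,0]-p[0],Q[:,2]-p[1])-6,(62,66),loss='soft_l1',f_scale=.2); print(n,m.sum(),"axis x,z",r.x.round(2),"rms",np.sqrt(np.mean(r.fun**2)).round(2), "y range",Q[:,1].min().round(1),Q[:,1].max().round(1))
m=(L[:,2]>69.5)&(abs(L[:,0]-62)<6); h,e=np.histogram(L[m,1],np.arange(-20,66,.5)); print([float(x) for x,k in zip(e,h) if k==0 and -20<x<62])
E
python3 dep.py w14|tail -4; python3 dep.py w12|tail -4
```

```text
fix+y 473 axis x,z [62.08 65.22] rms 0.58 y range 46.0 58.0
flapL 828 axis x,z [61.81 65.23] rms 0.55 y range 17.0 40.0
mid 566 axis x,z [62.02 65.25] rms 0.56 y range -8.6 10.0
[-19.5, -19.0, -18.5, -18.0, -17.5, -17.0, -16.5, -16.0, -15.5, -15.0, -14.5, -14.0, -13.5, -13.0, -12.5, -12.0, -11.5, -11.0, -10.5, -10.0, -9.5, -9.0, 12.5, 13.0, 42.5, 43.0, 60.5, 61.0, 61.5]
fix+y 475 axis x,z [62.1  65.23] rms 0.59 y range 46.1 58.0
flapL 830 axis x,z [62.71 65.28] rms 0.57 y range 17.0 39.9
mid 565 axis x,z [62.09 65.23] rms 0.56 y range -9.0 10.0
[-19.5, -19.0, -18.5, -18.0, -17.5, -17.0, -16.5, -16.0, -15.5, -15.0, -14.5, -14.0, -13.5, -13.0, -12.5, -12.0, -11.5, -11.0, -10.5, -10.0, -9.5, -9.0, 12.5, 13.0, 13.5, 42.5, 43.0, 43.5, 60.5, 61.0, 61.5]
```

```bash
python3 -c "
from h import *
o=monitor.get_obs();print(o['clock'],o['eef_pos'],o['ft_force'],o['grip_width'])
print(order.job_done())"
```

```text
16.95 [ 0.51385033 -0.24567054  0.07552164] [-9.13014198 -1.04889078 12.03563905] 0.01254087350665339
the job is handed in; nothing more can be done
None
```

I picked up the smaller white flap by its handle and lowered its knuckles between the three on the deck. I handed the job in at about 17 s, still holding the flap pressed flat against the spring.

What the last checks showed:
- **Alignment of the bores (wrist depth image):** I measured one flap knuckle and the +y and middle fixed knuckles. Their pin axes agree within 0.05 mm in height. The flap's axis sits about 0.25 mm to −x of the fixed line, well inside the 1 mm play around the pin.
- **Gaps along the hinge line:** both visible gaps, on either side of the +y flap knuckle, measure about 1 to 1.5 mm and look even.
- **Flatness:** the plate top is level, about 3.0 mm above the deck, so the flap lies flat.
- **Hold:** the wrist reads about 12 N upward, which leaves roughly 9 N pressing the flap on the deck beyond the spring. The bar is still held, with the gripper 12.5 mm open.

What disagreed or went wrong on the way:
- The first time down, the flap landed 0.6 to 0.9 mm too far to +x, and friction kept it from shifting back. I lifted it clear of the spring, offset it and pressed it down again.
- The top camera put the deck about 2.5 mm away from where the wrist camera did. I used the wrist camera because it sees the flap and the hinge together.
- The −y flap knuckle and the outermost fixed knuckle on that side were hidden in the final view. I judged those from the rigid shape of the flap and the earlier overlay.
- A side force of about 9 N in −x remains at the wrist, probably friction from the spring and deck. The pose held steady under it.

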